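Clamp the setting block with the sunken knob

ROBOT

A 7-joint arm with a two-finger parallel gripper is mounted at the origin on a cart in front of the work surface, level with it; the furniture and walls round the work are solid. World frame = base frame: x ahead of the robot, y to its left, z up, the work surface at z = 0. Lengths are in m, angles in rad, forces in N, time in s.
With the tool pointing down it reaches from about 0.4 to 0.875 m from the base axis. Payload 19.3 kg.
Tool frame: the origin (TCP) lies at the very end of the fingers, on their centre line; the grasp point (between the pads) lies 19 mm behind it; z points along the fingers, y is the direction in which the jaws open and shut (so a half turn about z gives the same grasp; the last joint's range is limited). The gripper opens to 85 mm and grips with 20 to 120 N. Pads are 22 mm wide; open, the fingers measure 114 mm over their backs; the gripper's body (76 mm by 85 mm) begins 54 mm behind the grasp point. The pads swing forward as they close: fully open they stand 13 mm farther back than shut.
Start: joints at [-1.194, 0.521, -0.036, 1.599, 0.021, 1.021, -0.113], TCP at [0.27, 0.564, 0.231] pointing down, gripper open.
Joint ranges: [-2.91, 2.91], [-0.3, 2.13], [-1.5, 1.42], [0.17, 2.43], [-1.26, 4.41], [0.16, 1.93], [-2.52, 2.52]. Speed limits (rad/s): [1.89, 1.89, 2.39, 2.39, 3.01, 3.01, 3.01].

INTERFACE

Orientations are given as [roll, pitch, yaw] about the fixed x, y, z axes, in that order (R = Rz(yaw) Ry(pitch) Rx(roll)).
In Python, from workcell import bot gives the robot as it stands. The module is installed in compiled form; this text tells all that it offers.
- The arm moves only by the shell command python3 -m inch 'ROWS' [FORCE]. ROWS is JSON, a list of rows, each an object of numbers: "dx", "dy", "dz": the shift along the tool's x, y, z in mm; "rx", "ry", "rz": the turn, a rotation vector about the tool's x, y, z in rad; "hand": the closure, from -1 (fully open) to 1 (shut), so that 0 is half open. In form: [{"dx": .., "dy": .., "dz": .., "rx": .., "ry": .., "rz": .., "hand": ..}, ...]. A call has 1 to 10 rows; each row shifts and turns the commanded pose from where the row before left it, along the tool's axes as they then stand; what a row does not reach is not made up. A row lasts 1/10 s, in which the tool goes at most 50 mm and 8.59 degrees, less where a joint would pass 70% of its speed; a pose out of reach is approached as far as the arm can. A call with a gripper value outside its range is refused whole. The fingers move at their own pace and stop on an object; FORCE is the grip in N (left out, the last holds). Time passes only in rows, so rows that do not move let the fingers close. It gives the time, the measured TCP pose, the force and the opening at its end, in the units of the state.
- bot.observe(): the state, without advancing time (a new reading comes with each control period).
- bot.grab_frame(name): name is "scene" or "side" or "wrist"; returns (picture, depth): 400x640x3 uint8, red, green, blue; 400x640 float32, m along the optical axis (not along the pixel's ray), 0 where there is no reading.
- bot.get_calibration(name): a dict with "vertical_fov" (degrees; the focal length in pixels is half the picture's height over the tangent of half this angle, whatever the lens; pixels are square), "cx", "cy" (the principal point, pixels), "k1" (the pictures are not rectified: a ray, as slopes to the right and down, at radius r is drawn at 1 + k1 r^2 times it, then the intrinsics apply), "origin" and "orientation" of the camera in the world. Camera axes: x right, y down, z forward; pixel columns grow to the right and rows downward; lengths in m; the calibration is good to about 2 mm. A picture is of the moment at which its call begins: read the wrist's pose just before it. get_calibration takes no time and is no camera call; for the wrist camera it gives the pose at the moment of the call.
- bot.job_done(): hands the job in, once; it reports no verdict.
Trained networks look in the newest picture that a camera, given by its name, has taken for a name from the list of things; names that differ only in an ending like _2 or _b are one class to them, and where a whole thing is asked for, a point or a joint stands for the part that bears it (a point fixed in the world has none). Each returns a list of dicts, best first, with "score" (0 to 1); they miss things now and then, are a little off and sometimes report something else, mostly with a low value. They report only what shows in the picture. A call takes as long as a camera call. They do not tell look-alikes from the thing itself.
- bot.trace(camera, target): "region" (400x640 bool, what is visible of it) and "box" ([left, top, right, bottom] in pixels, round what is visible of it).
- bot.tip_of(camera, target): "centre" ([row, column] in pixels: a listed point, or the origin of a listed thing).
The state is a dict: "clock": time; "qpos": joint angles; "qd": joint speeds; "joint_efforts": joint torques, N m; "position": TCP position; "tool_rot": TCP orientation; "force": force on the tool from outside, world axes, zero at the start; "moment": the same for the moment, N m; "grip_width": finger opening in m.
Only numpy, scipy, OpenCV 4.12 (cv2) and the standard library are available. Lean on these libraries where they do the work, as an engineer would, in place of code of your own. Each camera call takes 0.05 s, during which the arm holds its last target.

TASK

Lay the taller of the two ground steel blocks flat on the bed of the small clamping fixture, between the sliding jaw and the fixed anvil with its longer side running from jaw to anvil, and let go of it. Then turn the knob sunk in the fixture's round well clockwise until the jaw holds the block against the anvil, finger-tight at about 10 N and not harder, and let go. Do not push hard against the well, and leave the other things where they are.

Things in the scene. Friction and masses are not known exactly. Their poses are not given: they have to be found in the camera images.
- fixture: clamping fixture fixed to the bench: dark steel base 96 x 185 x 12 mm. Origin: centre of the underside; its y axis runs along the base from the well end to the anvil end. A grey housing stands on the well end; beyond it lies an aluminium bed 40 mm wide, its top at z = 18 mm, with the sliding jaw and then the anvil on it
- housing: grey housing of the fixture, 90 x 90 mm, with an upright round well of 72 mm diameter that holds the knob. Origin: centre of the well at the height of its floor; rim 40 mm above; axes as the fixture. Turning the knob clockwise (seen from above) drives the jaw along the fixture's +y towards the anvil, 10 mm per rad; a stiff spring (10 N per mm) lies between screw and jaw
- anvil: fixed steel anvil at the far end of the bed, 24 mm wide, 26 mm tall. Origin: middle of the lower edge of its flat face, which looks along -y of the fixture; axes as the fixture. The steel jaw faces it: 24 mm wide, top 23.5 mm above the bed. At the start the opening between jaw and anvil is 6.5 to 11 mm longer than the 35 mm block; how much is not told
- knob_grip (a point): centre of the knob's top, 7.5 mm below the well's rim. The knob is an upright black bar 30 mm long (this point's x), 14 mm thick (y), 26 mm tall, on a disc of 34 mm diameter; z is up, the turning axis. Friction of about 0.18 N m, which keeps it where it is left; each N of clamping adds 0.01 N m. About 0.7 to 1.3 rad clockwise will be needed
- seat (a point): place on top of the bed, on the fixture's middle line, where the centre of the block's underside should be put: there the long block is 3.2 mm clear of the anvil and 3 to 8 mm clear of the jaw. Axes as the fixture
- tall_block: the taller ground steel block, 30 (x) x 35 (y) x 28 (z) mm, about 0.22 kg. Origin: centre of the underside
- low_block: the lower ground steel block, 30 x 35 x 20 mm, to be left alone. Origin: centre of the underside
- caliper: vernier caliper lying flat, 66 x 225 x 10 mm, to be left alone. Origin: centre of the underside
- grease: flat round tin, 70 mm diameter, 31 mm tall, to be left alone. Origin: centre of the underside
- tea_flask: insulated drinking flask, 86 mm diameter, 170 mm tall, to be left alone. Origin: centre of the underside
There are look-alikes about, which are no part of the job. What is shaped like the tall_block but turquoise is not meant.

How it is judged:
By the outcome, as a careful person would: the job done as asked, in the order asked, and still so for the second after the job is handed in, with the robot touching nothing.
It also fails if it takes over 64 s, if anything falls off the work surface, if the arm or the gripper's body presses on something with over 40 N, if the wrist force passes 120 N, or if a joint passes its speed limit or range.

## Working session

There is one attempt and no reset: what is moved stays moved. The work goes in short steps, Python scripts to look and compute and a shell command to move; the robot and the scene stay as the last step left them, time stands still between calls to the robot, and variables do not carry over. Pictures are saved under pics/ and viewed, and the job is handed in when it is done.

```bash
mkdir -p pics; ls
cat > h.py <<'E'
import numpy as np, cv2
from scipy.spatial.transform import Rotation as R
from workcell import bot
def K(c):
    f=200/np.tan(np.radians(c["vertical_fov"])/2); return f
def T(c):
    o=np.array(c["orientation"],float)
    return R.from_euler('xyz',o).as_matrix(), np.array(c["origin"],float)
def ray(c,u,v):
    f=K(c); x=(np.asarray(u,float)-c["cx"])/f; y=(np.asarray(v,float)-c["cy"])/f
    a,b=x.copy(),y.copy()
    for _ in range(20):
        s=1+c["k1"]*(a*a+b*b); a=x/s; b=y/s
    return np.stack([a,b,np.ones_like(a)],-1)
def pt(c,u,v,d):
    M,o=T(c); return (ray(c,u,v)*np.asarray(d)[...,None])@M.T+o
def atz(c,u,v,z):
    M,o=T(c); w=ray(c,u,v)@M.T; return o+w*((z-o[2])/w[...,2])[...,None]
def proj(c,P):
    M,o=T(c); q=(np.asarray(P)-o)@M; a=q[...,0]/q[...,2]; b=q[...,1]/q[...,2]
    s=1+c["k1"]*(a*a+b*b); f=K(c); return np.stack([a*s*f+c["cx"],b*s*f+c["cy"]],-1)
E
python3 - <<'E'
from h import *
print(bot.observe())
for n in ["scene","side","wrist"]:
    c=bot.get_calibration(n); p,d=bot.grab_frame(n); np.savez(f'/tmp/{n}.npz',p=p,d=d); print(n,c)
    cv2.imwrite(f'pics/{n}0.png',p[...,::-1])
E
```

```text
pics
{'clock': 0.0, 'qpos': array([-1.19419648,  0.5220346 , -0.03630726,  1.59998026,  0.021188  ,
        1.02111006, -0.11281675]), 'qd': array([-6.36890088e-04, -1.84901428e-03, -2.17790015e-03, -2.15582669e-03,
        9.73220437e-05,  1.58960018e-04, -1.33750700e-03]), 'joint_efforts': array([-4.88250771e-04, -9.27082372e+01,  1.97931916e+00, -3.69944036e+01,
        1.77846104e-02,  8.06963450e-03,  1.43986864e-05]), 'position': array([0.26994874, 0.56332887, 0.23072306]), 'tool_rot': array([-3.14044785e+00,  8.16514842e-05,  2.69474189e+00]), 'force': array([-0.21334348, -1.00423604,  0.62819569]), 'moment': array([ 0.03845041,  0.05100698, -0.0173936 ]), 'grip_width': 0.08565565035928957}
scene {'vertical_fov': 46.60428110521256, 'cx': 322.44697510340114, 'cy': 208.84741038761945, 'k1': -0.13558554754035648, 'origin': array([-0.0409931 , -0.4598617 ,  0.76653502]), 'orientation': array([-2.41088736, -0.01686096, -1.03437653])}
side {'vertical_fov': 49.75347564836777, 'cx': 317.54259069833984, 'cy': 195.0864450081681, 'k1': -0.03269947449768898, 'origin': array([0.14288762, 0.52372289, 0.49315532]), 'orientation': array([-2.08376033, -0.02210265, -2.59258001])}
wrist {'vertical_fov': 71.50227751249675, 'cx': 320.3390729894347, 'cy': 199.56989024486302, 'k1': -0.04726473680512801, 'origin': array([0.20956126, 0.59248582, 0.37362371]), 'orientation': array([ 2.87585022e+00, -1.13784447e-04,  1.12449039e+00])}
```

View pics/scene0.png

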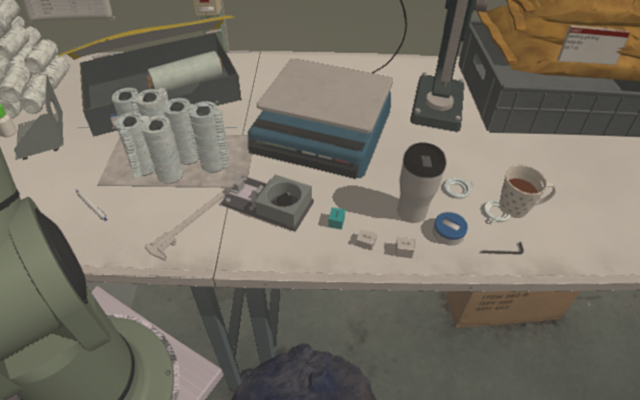

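View pics/side0.png

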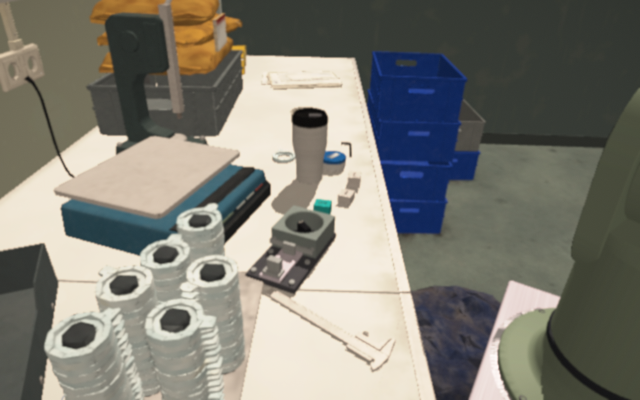

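View pics/wrist0.png

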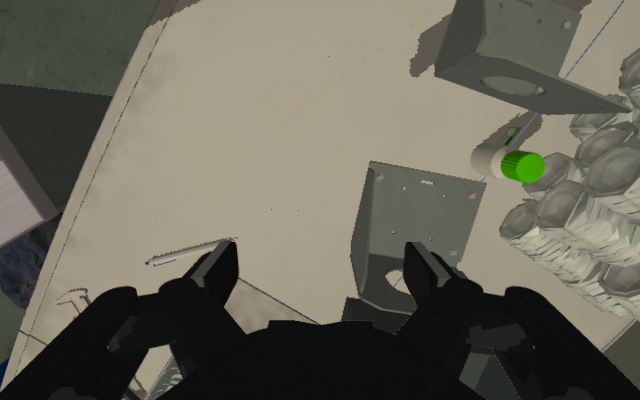

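Scene camera: the fixture is at about (270,200) with the anvil end at (235,190). Block candidates are the turquoise look-alike (337,217), steel block A (367,239) and steel block B (405,247). The flask is at (422,180), the tin at (450,228) and the caliper at (190,225).

Run:
```python
from h import *
for n in ["scene","side"]:
    c=bot.get_calibration(n); D=np.load(f'/tmp/{n}.npz'); d=D['d'];p=D['p']
    for t in ["tall_block","low_block","fixture","housing","anvil","seat","knob_grip"]:
        for r in bot.tip_of(n,t)[:3]:
            v,u=r["centre"]; vi,ui=int(round(v)),int(round(u))
            print(n,t,round(r["score"],2),(round(u,1),round(v,1)),pt(c,u,v,d[vi,ui]).round(4))
    boxes=[(u0,v0) for u0,v0 in []]
    x0,y0,x1,y1=(210,160,430,270) if n=="scene" else (240,150,380,310)
    cv2.imwrite(f'pics/{n}crop.png',cv2.resize(p[y0:y1,x0:x1,::-1],None,fx=3.5,fy=3.5,interpolation=cv2.INTER_CUBIC))
print(bot.observe()["clock"])
c=bot.get_calibration("scene");d=np.load('/tmp/scene.npz')['d']
vv,uu=np.mgrid[0:400,0:640]; P=pt(c,uu,vv,d)
for n,(u0,v0) in dict(turq=(337,217),A=(367,239),B=(405,247)).items():
    s=P[v0-16:v0+17,u0-16:u0+17].reshape(-1,3); s=s[s[:,2]>.008]
    top=s[s[:,2]>np.percentile(s[:,2],90)-.004]
    print(n,len(s),np.percentile(s[:,2],[50,90,98]).round(4),top.mean(0).round(4))
    (cx,cy),(w,h),a=cv2.minAreaRect((top[:,:2]*1000).astype(np.float32)); print(cx,cy,w,h,a)
```

```text
scene tall_block 0.63 (404.3, 251.5) [-0.041  -0.4599  0.7665]
scene tall_block 0.59 (335.4, 219.7) [ 0.5226 -0.1708  0.0276]
scene low_block 0.74 (366.3, 244.8) [ 0.511  -0.2515  0.0091]
scene fixture 0.92 (264.5, 203.5) [ 0.464  -0.0332  0.0536]
scene fixture 0.73 (281.5, 206.8) [ 0.475  -0.0685  0.0535]
scene fixture 0.5 (444.0, 233.8) [ 0.6058 -0.3821  0.0289]
scene housing 0.56 (284.2, 206.0) [ 0.4809 -0.0712  0.0519]
scene anvil 0.74 (242.7, 184.2) [0.5077 0.0613 0.0236]
scene anvil 0.64 (446.6, 234.6) [ 0.606  -0.3876  0.0296]
scene seat 0.71 (250.2, 192.6) [0.4986 0.0339 0.0191]
scene seat 0.53 (399.5, 249.8) [ 0.526  -0.318   0.0209]
scene knob_grip 0.64 (282.2, 195.0) [ 0.5106 -0.0457  0.0445]
side tall_block 0.71 (324.9, 211.0) [ 0.5255 -0.1515  0.0182]
side tall_block 0.57 (352.4, 187.1) [ 0.5382 -0.3037  0.0034]
side low_block 0.5 (347.3, 203.2) [ 0.5117 -0.2278  0.0044]
side fixture 0.84 (294.3, 254.3) [0.4911 0.0139 0.0241]
side fixture 0.45 (299.7, 225.8) [ 0.5172 -0.0428  0.044 ]
side housing 0.68 (302.4, 236.6) [ 0.4876 -0.0068  0.0517]
side anvil 0.62 (276.3, 268.3) [0.4891 0.0704 0.0317]
side seat 0.81 (281.5, 260.5) [0.5055 0.033  0.0166]
side knob_grip 0.49 (301.5, 225.6) [ 0.5131 -0.0427  0.046 ]
0.85
turq 277 [0.0273 0.03   0.7665] [ 0.5082 -0.18    0.0656]
253.41946411132812 -301.44232177734375 667.936767578125 31.02048683166504 25.625051498413086
A 266 [0.0194 0.0212 0.0235] [ 0.5089 -0.25    0.038 ]
246.10855102539062 -340.6980285644531 620.5775756835938 37.3199462890625 19.099775314331055
B 301 [0.027  0.0292 0.0306] [ 0.5355 -0.3241  0.0353]
260.7163391113281 -397.5886535644531 615.1631469726562 34.64595031738281 14.88560962677002
```

```bash
ls pics
```

```text
scene0.png
scenecrop.png
side0.png
sidecrop.png
wrist0.png
```

View pics/scenecrop.png

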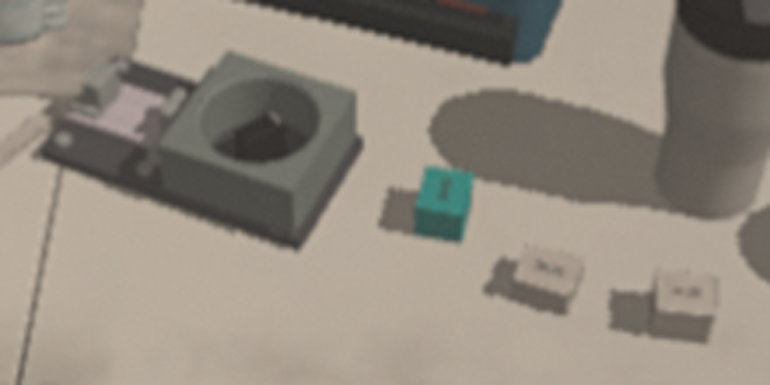

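Run:
```python
from h import *
c=bot.get_calibration("scene");d=np.load('/tmp/scene.npz')['d'];vv,uu=np.mgrid[0:400,0:640]; P=pt(c,uu,vv,d)
P[d==0]=np.nan
def rect(s):
    r=cv2.minAreaRect((s[:,:2]*1000).astype(np.float32)); return r
for n,(u0,v0),lo,hi in [("turq",(337,217),.024,.034),("A",(367,239),.016,.026),("B",(405,247),.024,.034)]:
    s=P[v0-16:v0+17,u0-16:u0+17].reshape(-1,3); s=s[(s[:,2]>lo)&(s[:,2]<hi)]
    print(n,len(s),s.mean(0).round(4),rect(s))
# housing rim top
s=P[160:240,215:320].reshape(-1,3)
h=s[(s[:,2]>.047)&(s[:,2]<.064)]; print(len(h),np.median(h[:,2]),rect(h))
b=s[(s[:,2]>.007)&(s[:,2]<.066)]; print(len(b),rect(b))
np.set_printoptions(suppress=True)
print(np.histogram(s[:,2],bins=np.arange(-.004,.07,.003)))
q=bot.observe(); print(q['qpos'])
# ground height check
g=P[235:245,280:310].reshape(-1,3); print(np.nanmean(g,0))
```

```text
turq 190 [ 0.5368 -0.1656  0.028 ] ((537.4107666015625, -165.2246856689453), (38.315792083740234, 29.538331985473633), 18.96303939819336)
A 211 [ 0.5221 -0.2447  0.0197] ((522.4888305664062, -244.2283172607422), (32.382442474365234, 35.43954086303711), 8.089129447937012)
B 210 [ 0.5411 -0.3228  0.0277] ((541.62158203125, -322.33099365234375), (32.16659164428711, 32.53853225708008), 21.6473388671875)
786 0.05170878820346564 ((553.2302856445312, -43.42341232299805), (178.3925323486328, 92.09571838378906), 7.404082298278809)
3618 ((539.7408447265625, 31.1563720703125), (181.35784912109375, 252.08782958984375), 8.687658309936523)
(array([ 816, 2744,  869,  315,  257,  525,  219,  304,  159,  187,  145,
        145,  170,  186,  144,  200,  148,  124,  509,  153,    0,    0,
          0,    0]), array([-0.004, -0.001,  0.002,  0.005,  0.008,  0.011,  0.014,  0.017,
        0.02 ,  0.023,  0.026,  0.029,  0.032,  0.035,  0.038,  0.041,
        0.044,  0.047,  0.05 ,  0.053,  0.056,  0.059,  0.062,  0.065,
        0.068]))
[-1.19421759  0.5213636  -0.03630462  1.59949802  0.02118535  1.02112767
 -0.11278938]
[ 0.45132429 -0.11393692  0.00019266]
```

Choice: B at (405,247). It is steel, not turquoise, and its top is at 28 mm (A's is at 20 mm). Next I check for tall obstacles along the way.

Run:
```python
from h import *
H=np.full((30,40),-1.)
for n in ["scene","side"]:
    c=bot.get_calibration(n);d=np.load(f'/tmp/{n}.npz')['d'];vv,uu=np.mgrid[0:400,0:640]; P=pt(c,uu,vv,d)[d>0]
    m=(P[:,0]>.2)&(P[:,0]<.95)&(P[:,1]>-.6)&(P[:,1]<.7); P=P[m]
    i=((P[:,0]-.2)/.05).astype(int); j=((P[:,1]+.6)/.05).astype(int)
    np.maximum.at(H,(i,j),P[:,2])
print("y bins -0.6..0.7 step .05; cm")
for i in range(15): print(f"{.2+.05*i:.2f}",' '.join(f"{int(100*H[i,j]) if H[i,j]>-.5 else -9:3d}" for j in range(26)))
```

```text
y bins -0.6..0.7 step .05; cm
0.20  -9  -9 -28 -25 -24 -25 -25 -25 -25 -26 -28  -9   0   0   0   0   0   0   0   0   0   0   0   0   0  -9
0.25  -9  -9  -9 -26 -25 -25 -24 -25 -25 -26   0   0   0   0   0   0   0   1   1   1   0   0   0   0   5   0
0.30  -9  -9  -9 -26 -26 -26 -24 -24 -25   0   0   0   0   1   0   0   0   0   0   0   0   0   0  10   7   2
0.35  -9  -9  -9  -9 -26 -26 -26   0   0   0   0   0   0   0   0   0   0  14  14   1   0   0  12  14   0   2
0.40  -9  -9  -9  -9  -9   0   0   0   0   0   0   0   0   1   0   0  16  16  15   0   0   0   8  14  14   2
0.45  -9  -9  -9   0   0   0   0   0   0   1   5   5   4   4   0   0  16  16  17  16  16   9  24  23  14  14
0.50  -9  -9   0   0   0   3   2   2   3   2   5   5   5   4  16  17  17  17  17  16  16  25  24  23  19  17
0.55   0   0   0   0   0   3   1   0   3   2   5   5   5   0  16  17  17  16  16   0  25  25  24  21  19  16
0.60   0   0   0   3   3  17  17  16   0   3   7   7   7   8   8   0   0  -9  -9   7  25  25  23  19  17  14
0.65   0   0   0   3   3  17  17  16   6   8   8   8  11  11  11   6   0   0   9  24  24  23  20  19  15  12
0.70   0   9   9   1   1   0   0   0   4  11  11  11  11  11  11  11   0   8  24  24  23  20  18  15  13   9
0.75   0   9   9   9   1   1   0   0   0  11  11  11  11  11  11  11   0  24  24  24  21  19  16  14   9  -9
0.80   7   9   9   9   0   0   0   0   0  11  11  11  11  11  11  11   0  24  24  22  19  17  14  12  -9  -9
0.85   0   0   0   0   0   0   0   0   0  11  11  11  11  11  11  11   0   0   0  18  18  21  20   9   5  17
0.90   0   0   0   0   0   0   0   0   2  11  11  11  11  11  11  11   0   0   0   0  16  20  20  17  17  17
```

```bash
python3 -m inch '[{"dx":-28,"dy":-29,"dz":-15,"hand":-1},{"dx":-28,"dy":-29,"dz":-5},{"dx":-28,"dy":-29},{"dx":-28,"dy":-29},{"dx":-28,"dy":-29},{"dx":-28,"dy":-29},{"dx":-28,"dy":-29},{"dx":-28,"dy":-29},{"dx":-28,"dy":-29},{"dx":-28,"dy":-29}]' 40 && python3 -m inch '[{"dx":-28,"dy":-29},{"dx":-28,"dy":-29},{"dx":-28,"dy":-29},{"dx":-28,"dy":-29},{"dx":-28,"dy":-29},{"dx":-28,"dy":-29},{"dx":-28,"dy":-29},{"dx":-28,"dy":-29},{"rz":0.14},{"rz":0.14}]' && python3 -m inch '[{"rz":0.14},{"rz":0.14},{"rz":0.14},{"rz":0.14},{"rz":0.14},{"rz":0.14},{},{}]'
```

```text
schema error: expected keys dx, dy, dz, rx, ry, rz, hand
```

```bash
python3 -m inch '[{"dx":-28,"dy":-29,"dz":-15,"rx":0,"ry":0,"rz":0,"hand":-1},{"dx":-28,"dy":-29,"dz":-5,"rx":0,"ry":0,"rz":0,"hand":-1},{"dx":-28,"dy":-29,"dz":0,"rx":0,"ry":0,"rz":0,"hand":-1},{"dx":-28,"dy":-29,"dz":0,"rx":0,"ry":0,"rz":0,"hand":-1},{"dx":-28,"dy":-29,"dz":0,"rx":0,"ry":0,"rz":0,"hand":-1},{"dx":-28,"dy":-29,"dz":0,"rx":0,"ry":0,"rz":0,"hand":-1},{"dx":-28,"dy":-29,"dz":0,"rx":0,"ry":0,"rz":0,"hand":-1},{"dx":-28,"dy":-29,"dz":0,"rx":0,"ry":0,"rz":0,"hand":-1},{"dx":-28,"dy":-29,"dz":0,"rx":0,"ry":0,"rz":0,"hand":-1}]' 40
```

```text
clock: 1.75
position: [0.3848, 0.2178, 0.2515]
tool_rot: [3.141, 0.0, 2.695]
force: [0.8, 0.4, -0.4]
grip_width: 0.0856
```

```bash
python3 -m inch '[{"dx":-28,"dy":-29,"dz":0,"rx":0,"ry":0,"rz":0,"hand":-1},{"dx":-28,"dy":-29,"dz":0,"rx":0,"ry":0,"rz":0,"hand":-1},{"dx":-28,"dy":-29,"dz":0,"rx":0,"ry":0,"rz":0,"hand":-1},{"dx":-28,"dy":-29,"dz":0,"rx":0,"ry":0,"rz":0,"hand":-1},{"dx":-28,"dy":-29,"dz":0,"rx":0,"ry":0,"rz":0,"hand":-1},{"dx":-28,"dy":-29,"dz":0,"rx":0,"ry":0,"rz":0,"hand":-1},{"dx":-28,"dy":-29,"dz":0,"rx":0,"ry":0,"rz":0,"hand":-1},{"dx":-28,"dy":-29,"dz":0,"rx":0,"ry":0,"rz":0,"hand":-1},{"dx":-28,"dy":-29,"dz":0,"rx":0,"ry":0,"rz":0,"hand":-1}]' && python3 -m inch '[{"dx":0,"dy":0,"dz":0,"rx":0,"ry":0,"rz":0.14,"hand":-1},{"dx":0,"dy":0,"dz":0,"rx":0,"ry":0,"rz":0.14,"hand":-1},{"dx":0,"dy":0,"dz":0,"rx":0,"ry":0,"rz":0.14,"hand":-1},{"dx":0,"dy":0,"dz":0,"rx":0,"ry":0,"rz":0.14,"hand":-1},{"dx":0,"dy":0,"dz":0,"rx":0,"ry":0,"rz":0.14,"hand":-1},{"dx":0,"dy":0,"dz":0,"rx":0,"ry":0,"rz":0.14,"hand":-1},{"dx":0,"dy":0,"dz":0,"rx":0,"ry":0,"rz":0.14,"hand":-1},{"dx":0,"dy":0,"dz":0,"rx":0,"ry":0,"rz":0,"hand":-1},{"dx":0,"dy":0,"dz":0,"rx":0,"ry":0,"rz":0,"hand":-1}]'
cat > snap.py <<'E'
import sys
from h import *
k=sys.argv[1]
s=bot.observe(); c=bot.get_calibration("wrist"); p,d=bot.grab_frame("wrist")
np.savez(f'/tmp/{k}.npz',p=p,d=d,c=np.array([c],dtype=object)); cv2.imwrite(f'pics/{k}.png',p[...,::-1])
print(s['clock'],s['position'],s['tool_rot'],s['qpos'],s['force'],s['moment'],s['grip_width'])
for t in sys.argv[2:]:
    for r in bot.tip_of("wrist",t)[:2]:
        v,u=r["centre"]; print(t,round(r["score"],2),round(u,1),round(v,1),pt(c,u,v,d[int(v),int(u)]).round(4))
E
python3 snap.py w1 fixture seat anvil housing knob_grip
```

```text
clock: 2.65
position: [0.4994, -0.1265, 0.2515]
tool_rot: [3.141, 0.0, 2.695]
force: [0.8, 0.8, -0.3]
grip_width: 0.0855
clock: 3.55
position: [0.4991, -0.1247, 0.2513]
tool_rot: [-3.142, 0.0, 1.719]
force: [-0.5, -0.1, 0.3]
grip_width: 0.0855
3.55 [ 0.49907096 -0.12469992  0.25131292] [-3.14158268e+00  6.05259451e-05  1.71945015e+00] [-0.26312365  0.35763235  0.51158378  1.88448373 -0.21177103  0.95279741
  0.49362392] [-0.46807323 -0.08339099  0.25534125] [-0.0608805   0.036177   -0.06908757] 0.0855415052798298
fixture 0.72 339.7 86.8 [ 0.5048 -0.0133  0.0518]
seat 0.81 343.5 47.3 [0.5034 0.0379 0.0176]
anvil 0.69 339.9 28.6 [0.4956 0.058  0.0181]
knob_grip 0.95 339.9 120.0 [ 0.5116 -0.05    0.0452]
```

View pics/w1.png

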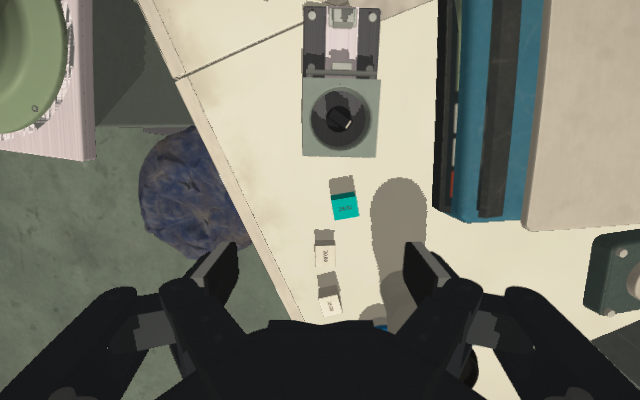

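The picture shows the fixture at (340,85), the turquoise one at (345,205), the low block at (325,255), and the tall block at (329,300).

```bash
python3 -m inch '[{"dx":-37.5,"dy":0,"dz":5,"rx":0,"ry":0,"rz":0,"hand":-0.2},{"dx":-37.5,"dy":0,"dz":7,"rx":0,"ry":0,"rz":0,"hand":-0.2},{"dx":-37.5,"dy":0,"dz":7,"rx":0,"ry":0,"rz":0,"hand":-0.2},{"dx":-37.5,"dy":0,"dz":7,"rx":0,"ry":0,"rz":0,"hand":-0.2},{"dx":-37.5,"dy":0,"dz":7,"rx":0,"ry":0,"rz":0,"hand":-0.2},{"dx":-37.5,"dy":0,"dz":7,"rx":0,"ry":0,"rz":0,"hand":-0.2},{"dx":-37.5,"dy":0,"dz":7,"rx":0,"ry":0,"rz":0,"hand":-0.2},{"dx":0,"dy":0,"dz":0,"rx":0,"ry":0,"rz":0,"hand":-0.2},{"dx":0,"dy":0,"dz":0,"rx":0,"ry":0,"rz":0,"hand":-0.2}]'
python3 snap.py w2 tall_block tea_flask grease
```

```text
clock: 4.75
position: [0.5361, -0.3853, 0.2037]
tool_rot: [-3.141, -0.0, 1.714]
force: [0.4, 0.6, 0.2]
grip_width: 0.0509
4.75 [ 0.53612687 -0.38533847  0.2036862 ] [-3.14075795e+00 -4.40363675e-04  1.71384956e+00] [ 0.23782673  0.65618625  0.47762984  1.54411142 -0.33416129  1.02421818
  0.948867  ] [0.3790607  0.5673784  0.18813642] [-0.01168056 -0.00882505  0.02695933] 0.050931735926404945
tall_block 0.86 331.9 126.8 [ 0.5392 -0.3198  0.0281]
tea_flask 0.88 429.5 120.3 [ 0.6139 -0.3028  0.113 ]
grease 0.71 398.6 187.3 [ 0.6267 -0.3762  0.0307]
```

View pics/w2.png

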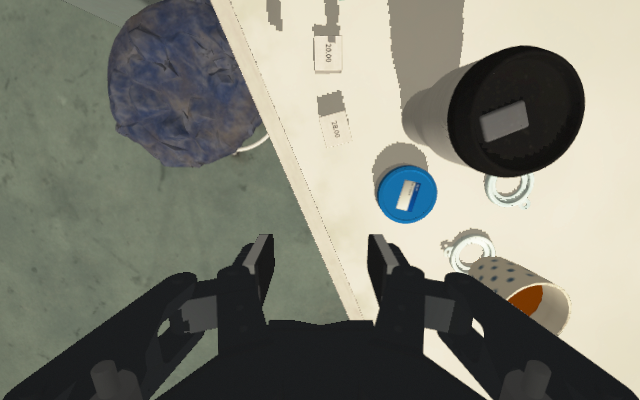

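The tall block, engraved "28.00", is at (336,128). The low block, engraved "20.00", is at (328,53). This confirms the choice. Now I measure its pose.

Run:
```python
from h import *
D=np.load('/tmp/w2.npz',allow_pickle=True);p,d,c=D['p'],D['d'],D['c'][0]
vv,uu=np.mgrid[0:400,0:640]; P=pt(c,uu,vv,d); P[d==0]=np.nan
sub=P[90:165,305:365].reshape(-1,3)
for lo,hi in[(.02,.034),(.024,.032)]:
    s=sub[(sub[:,2]>lo)&(sub[:,2]<hi)]; print(len(s),s.mean(0).round(4),cv2.minAreaRect((s[:,:2]*1000).astype(np.float32)))
print(np.nanmedian(P[60:120,360:380,2]))
f=P[(P[...,2]>.15)&(P[...,2]<.2)&(P[...,0]<.75)]; print(len(f),f.min(0),f.max(0),cv2.minEnclosingCircle((f[:,:2]*1000).astype(np.float32)))
cv2.imwrite('pics/w2c.png',cv2.resize(p[80:180,280:390,::-1],None,fx=6,fy=6,interpolation=cv2.INTER_CUBIC))
# axes for grid overlay
print(T(c)[1])
```

```text
860 [ 0.5431 -0.3214  0.0281] ((543.3199462890625, -321.3804016113281), (30.002124786376953, 35.232513427734375), 22.661293029785156)
860 [ 0.5431 -0.3214  0.0281] ((543.3199462890625, -321.3804016113281), (30.002124786376953, 35.232513427734375), 22.661293029785156)
0.00035513018126526186
14046 [ 0.61088353 -0.33585085  0.15002823] [ 0.69294947 -0.25001922  0.17248347] ((653.501708984375, -292.9014587402344), 43.00371170043945)
[ 0.5261209  -0.31943874  0.3465422 ]
```

View pics/w2c.png

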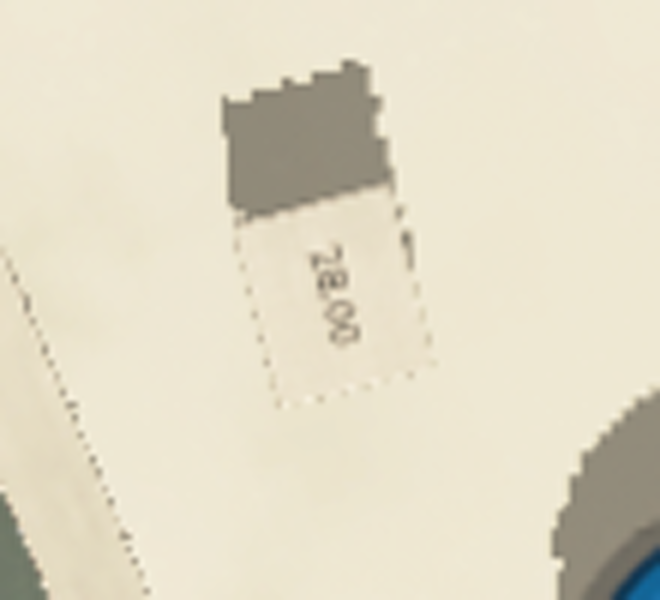

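```bash
python3 -m inch '[{"dx":0,"dy":0,"dz":0,"rx":0,"ry":0,"rz":-0.126,"hand":-0.2},{"dx":0,"dy":0,"dz":0,"rx":0,"ry":0,"rz":-0.126,"hand":-0.2},{"dx":28.1,"dy":15.6,"dz":20,"rx":0,"ry":0,"rz":0,"hand":-0.2},{"dx":28.1,"dy":15.6,"dz":25,"rx":0,"ry":0,"rz":0,"hand":-0.2},{"dx":0,"dy":0,"dz":35,"rx":0,"ry":0,"rz":0,"hand":-0.2},{"dx":0,"dy":0,"dz":35,"rx":0,"ry":0,"rz":0,"hand":-0.2},{"dx":0,"dy":0,"dz":20,"rx":0,"ry":0,"rz":0,"hand":-0.2},{"dx":0,"dy":0,"dz":0,"rx":0,"ry":0,"rz":0,"hand":-0.2},{"dx":0,"dy":0,"dz":0,"rx":0,"ry":0,"rz":0,"hand":-0.2}]' && python3 snap.py w3
```

```text
clock: 5.85
position: [0.5442, -0.3206, 0.0702]
tool_rot: [3.141, 0.0, 1.967]
force: [-1.1, 0.3, 0.5]
grip_width: 0.051
5.85 [ 0.54419601 -0.32058256  0.07020486] [3.14127330e+00 4.34832808e-04 1.96741016e+00] [ 0.21766263  0.76270954  0.33882406  1.71045964 -0.35214781  0.72837763
  1.13126861] [-1.14584481  0.33769561  0.46421023] [-0.04965971  0.01030438  0.04258745] 0.05099389333322168
```

View pics/w3.png

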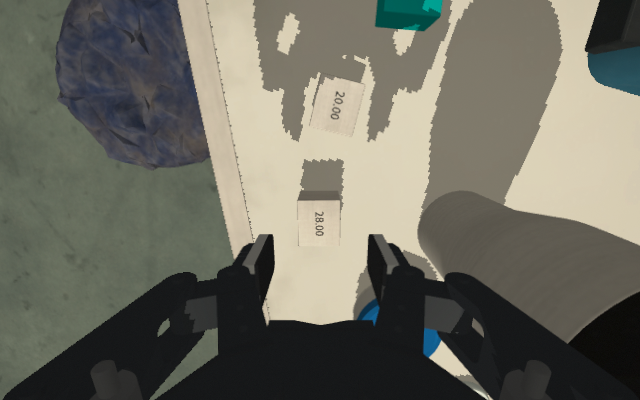

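The block "28.00" is aligned and centred between the fingers (column 319 against 321). I descend and grip.

```bash
python3 -m inch '[{"dx":0,"dy":-1,"dz":25,"rx":0,"ry":0,"rz":0,"hand":-0.2},{"dx":0,"dy":0,"dz":25,"rx":0,"ry":0,"rz":0,"hand":-0.2},{"dx":0,"dy":0,"dz":15,"rx":0,"ry":0,"rz":0,"hand":-0.2},{"dx":0,"dy":0,"dz":0,"rx":0,"ry":0,"rz":0,"hand":-0.2},{"dx":0,"dy":0,"dz":0,"rx":0,"ry":0,"rz":0,"hand":1},{"dx":0,"dy":0,"dz":0,"rx":0,"ry":0,"rz":0,"hand":1},{"dx":0,"dy":0,"dz":0,"rx":0,"ry":0,"rz":0,"hand":1},{"dx":0,"dy":0,"dz":0,"rx":0,"ry":0,"rz":0,"hand":1},{"dx":0,"dy":0,"dz":0,"rx":0,"ry":0,"rz":0,"hand":1}]' 50
```

```text
clock: 6.8
position: [0.5437, -0.3217, 0.0059]
tool_rot: [3.14, 0.002, 1.967]
force: [-0.9, 0.1, 8.7]
grip_width: 0.029
```

```bash
python3 -m inch '[{"dx":0,"dy":0,"dz":-10,"rx":0,"ry":0,"rz":0,"hand":1},{"dx":0,"dy":0,"dz":-20,"rx":0,"ry":0,"rz":0,"hand":1},{"dx":0,"dy":0,"dz":-30,"rx":0,"ry":0,"rz":0,"hand":1},{"dx":0,"dy":0,"dz":-40,"rx":0,"ry":0,"rz":0,"hand":1},{"dx":0,"dy":0,"dz":-40,"rx":0,"ry":0,"rz":0,"hand":1},{"dx":0,"dy":0,"dz":-20,"rx":0,"ry":0,"rz":0.125,"hand":1},{"dx":0,"dy":0,"dz":-10,"rx":0,"ry":0,"rz":0.125,"hand":1}]' && python3 -m inch '[{"dx":30,"dy":0,"dz":0,"rx":0,"ry":0,"rz":0,"hand":1},{"dx":40,"dy":0,"dz":0,"rx":0,"ry":0,"rz":0,"hand":1},{"dx":40,"dy":0,"dz":0,"rx":0,"ry":0,"rz":0,"hand":1},{"dx":40,"dy":0,"dz":0,"rx":0,"ry":0,"rz":0,"hand":1},{"dx":40,"dy":0,"dz":0,"rx":0,"ry":0,"rz":0,"hand":1},{"dx":40,"dy":0,"dz":0,"rx":0,"ry":0,"rz":0,"hand":1},{"dx":40,"dy":0,"dz":0,"rx":0,"ry":0,"rz":0,"hand":1},{"dx":0,"dy":0,"dz":0,"rx":0,"ry":0,"rz":0,"hand":1},{"dx":0,"dy":0,"dz":0,"rx":0,"ry":0,"rz":0,"hand":1}]' && python3 snap.py w4 seat knob_grip anvil
```

```text
clock: 7.5
position: [0.5435, -0.3216, 0.1779]
tool_rot: [3.138, 0.001, 1.712]
force: [-0.1, 0.1, -3.5]
grip_width: 0.0287
clock: 8.4
position: [0.5037, -0.0532, 0.1752]
tool_rot: [3.141, -0.0, 1.719]
force: [0.5, 0.3, -2.5]
grip_width: 0.0292
8.4 [ 0.50367588 -0.05317863  0.17520132] [ 3.14051655e+00 -3.76409860e-04  1.71861810e+00] [-0.38862275  0.45680883  0.502882    1.9843164  -0.30989078  0.77402415
  0.44264362] [ 0.52299989  0.26451222 -2.4687154 ] [-0.002651    0.03016028 -0.01688934] 0.029180291245493723
knob_grip 0.89 330.5 190.1 [ 0.5133 -0.0492  0.0443]
anvil 0.95 331.7 81.1 [0.4987 0.057  0.0174]
```

View pics/w4.png

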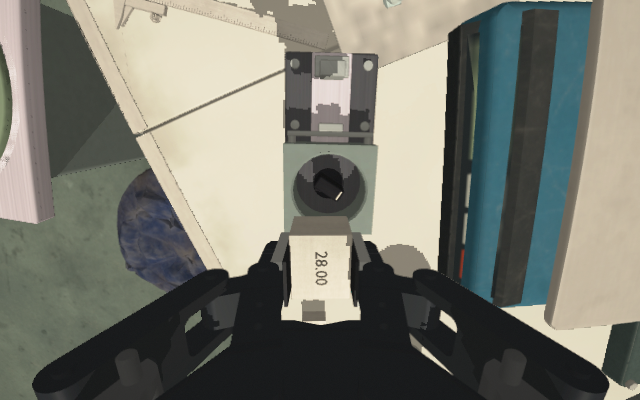

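The block "28.00" is held (318,268). The fixture lies ahead: anvil (331,67), bed (331,98), jaw (330,127), well centre (330,188). Now I fit the geometry.

```bash
cat > fx.py <<'E'
from h import *
import sys
D=np.load(f'/tmp/{sys.argv[1]}.npz',allow_pickle=True);p,d,c=D['p'],D['d'],D['c'][0]
vv,uu=np.mgrid[0:400,0:640]; P=pt(c,uu,vv,d); P[d==0]=np.nan
m=(P[...,0]>.42)&(P[...,0]<.6)&(P[...,1]>-.12)&(P[...,1]<.13)
Z=P[...,2]
def rect(s):
    return cv2.minAreaRect((s[:,:2]*1000).astype(np.float32))
for nm,lo,hi in [("base",.0085,.0150),("bed",.0165,.0205),("housetop",.049,.056),("anviltop",.0415,.0475),("jawtop",.038,.0440)]:
    s=P[m&(Z>lo)&(Z<hi)]; print(nm,len(s),np.median(s,0).round(4),rect(s) if len(s) else '')
E
python3 fx.py w4
python3 - <<'E'
from h import *
D=np.load('/tmp/w4.npz',allow_pickle=True);p,d,c=D['p'],D['d'],D['c'][0]
vv,uu=np.mgrid[0:400,0:640]; P=pt(c,uu,vv,d)
for v in range(50,150,2): print(v,[tuple((P[v,u]*1000).round(1)) for u in (318,331)])
cv2.imwrite('pics/w4c.png',cv2.resize(p[40:240,270:390,::-1],None,fx=3,fy=3,interpolation=cv2.INTER_CUBIC))
E
```

```text
base 6299 [0.5092 0.0237 0.0122] ((498.9756164550781, 23.894874572753906), (208.84056091308594, 123.17701721191406), 79.0948486328125)
bed 2756 [0.5023 0.0326 0.0182] ((504.7021484375, 0.1206817626953125), (81.41080474853516, 168.9727325439453), 6.765283584594727)
housetop 3427 [ 0.5175 -0.0266  0.0521] ((511.23126220703125, -48.06383514404297), (90.39474487304688, 90.46172332763672), 7.221964359283447)
anviltop 1045 [ 5.037e-01 -3.000e-04  4.420e-02] ((506.7469787597656, -2.3494644165039062), (72.04247283935547, 149.6685333251953), 5.666411876678467)
jawtop 667 [0.5038 0.0106 0.0424] ((506.1250305175781, -4.170249938964844), (87.93093872070312, 152.87905883789062), 17.09326934814453)
50 [(np.float64(480.0), np.float64(87.7), np.float64(0.7)), (np.float64(493.5), np.float64(93.0), np.float64(-12.9))]
52 [(np.float64(481.0), np.float64(82.0), np.float64(17.3)), (np.float64(493.7), np.float64(85.7), np.float64(9.7))]
54 [(np.float64(481.3), np.float64(79.8), np.float64(18.7)), (np.float64(494.0), np.float64(81.7), np.float64(18.7))]
56 [(np.float64(481.8), np.float64(76.8), np.float64(
[... 4807 characters left out ...]
at64(493.2), np.float64(-1.2), np.float64(16.7)), (np.float64(506.8), np.float64(0.9), np.float64(19.3))]
140 [(np.float64(493.5), np.float64(-3.2), np.float64(19.8)), (np.float64(507.2), np.float64(-1.3), np.float64(16.8))]
142 [(np.float64(493.8), np.float64(-4.7), np.float64(27.7)), (np.float64(507.3), np.float64(-3.0), np.float64(22.3))]
144 [(np.float64(494.0), np.float64(-5.1), np.float64(52.2)), (np.float64(506.1), np.float64(-3.3), np.float64(52.7))]
146 [(np.float64(494.3), np.float64(-6.9), np.float64(52.7)), (np.float64(506.4), np.float64(-5.1), np.float64(52.6))]
148 [(np.float64(494.6), np.float64(-8.8), np.float64(52.3)), (np.float64(506.7), np.float64(-7.0), np.float64(51.9))]
```

View pics/w4c.png

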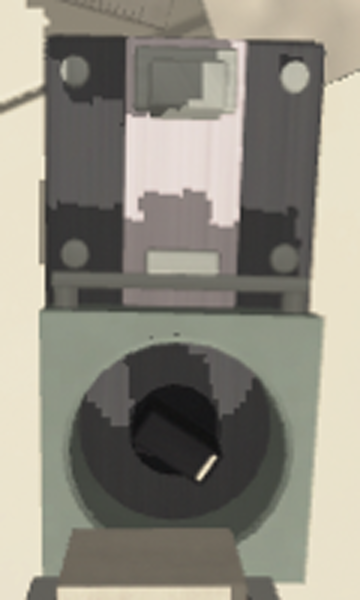

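Run:
```python
from h import *
D=np.load('/tmp/w4.npz',allow_pickle=True);p,d,c=D['p'],D['d'],D['c'][0]
vv,uu=np.mgrid[0:400,0:640]; P=pt(c,uu,vv,d)
tcp=np.array([.50368,-.05318,.1752]);yaw=1.7186
A=np.array([[np.cos(yaw),np.sin(yaw),0],[np.sin(yaw),-np.cos(yaw),0],[0,0,-1]])
Q=(P-tcp)@A.T*1000
for u in (305,318,330): print(u,[(v,tuple(Q[v,u].round(1))) for v in range(208,322,6)])
for v in (245,265,285,300): print(v,[(u,tuple(Q[v,u].round(1))) for u in range(276,364,6)])
```

```text
305 [(208, (np.float64(-21.6), np.float64(-16.9), np.float64(148.0))), (214, (np.float64(-22.6), np.float64(-16.0), np.float64(130.1))), (220, (np.float64(17.0), np.float64(-8.7), np.float64(-1.5))), (226, (np.float64(17.6), np.float64(-8.2), np.float64(-12.1))), (232, (np.float64(17.4), np.float64(-7.8), np.float64(-19.6))), (238, (np.float64(15.5), np.float64(-7.7), np.float64(-22.5))), (244, (np.float64(12.0), np.float64(-7.8), np.float64(-21.5))), (250, (np.float64(9.4), np.float64(-7.8), np.float64(-22.5))), (256, (np.float64(6.4), np.float64(-7.8), np.float64(-22.6))), (262, (np.float64(3.2), np.float64(-7.9), np.float64(-22.7))), (268, (np.float64(0.1), np.float64(-7.9), np.float64(-22.8))), (274, (np.float64(-3.5), np.float64(-8.0), np.float64(-22.2))), (280, (np.float64(-6.9), np.float64(-8.0), np.float64(-22.1))), (286, (np.float64(-9.7), np.float64(-8.0), np.float64(-23.0))), (292, (np.float64(-13.8), np.float64(-8.2), np.float64(-21.9))), (298, (np.float64(-16.4), np.float64(-8.1), np.float64(-23.1))), (304, (np.float64(-162.9), np.float64(-20.4), np.float64(174.6))), (31
[... 5749 characters left out ...]
1), np.float64(-27.0), np.float64(175.1))), (306, (np.float64(-156.5), np.float64(-19.0), np.float64(174.4))), (312, (np.float64(-156.5), np.float64(-11.1), np.float64(174.4))), (318, (np.float64(-156.6), np.float64(-3.1), np.float64(174.4))), (324, (np.float64(-157.3), np.float64(4.8), np.float64(175.4))), (330, (np.float64(-156.9), np.float64(12.7), np.float64(174.9))), (336, (np.float64(-156.9), np.float64(20.7), np.float64(174.8))), (342, (np.float64(-157.3), np.float64(28.7), np.float64(175.3))), (348, (np.float64(-156.4), np.float64(36.5), np.float64(174.0))), (354, (np.float64(-7.2), np.float64(14.2), np.float64(-37.9))), (360, (np.float64(-2.3), np.float64(15.6), np.float64(-44.9)))]
```

Block in hand: centred within 0.3 mm, underside 5.7 mm beyond the TCP. Fixture yaw is 0.126 rad, the opening is about 43 mm, and the seat is at about (0.5003, 0.0376). I move above the seat and check.

```bash
python3 -m inch '[{"dx":0,"dy":0,"dz":0,"rx":0,"ry":0,"rz":0.022,"hand":1},{"dx":20.7,"dy":2,"dz":0,"rx":0,"ry":0,"rz":0,"hand":1},{"dx":30,"dy":3,"dz":0,"rx":0,"ry":0,"rz":0,"hand":1},{"dx":25,"dy":2,"dz":10,"rx":0,"ry":0,"rz":0,"hand":1},{"dx":15,"dy":1,"dz":20,"rx":0,"ry":0,"rz":0,"hand":1},{"dx":0,"dy":0,"dz":35,"rx":0,"ry":0,"rz":0,"hand":1},{"dx":0,"dy":0,"dz":35,"rx":0,"ry":0,"rz":0,"hand":1},{"dx":0,"dy":0,"dz":15,"rx":0,"ry":0,"rz":0,"hand":1},{"dx":0,"dy":0,"dz":0,"rx":0,"ry":0,"rz":0,"hand":1},{"dx":0,"dy":0,"dz":0,"rx":0,"ry":0,"rz":0,"hand":1}]' && python3 snap.py w5
```

```text
clock: 9.6
position: [0.5006, 0.0363, 0.0597]
tool_rot: [-3.142, 0.0, 1.693]
force: [0.5, -0.4, -2.7]
grip_width: 0.0293
9.6 [0.50059004 0.03633125 0.0597108 ] [-3.14153382e+00  2.99388282e-04  1.69328211e+00] [-0.46049484  0.63956415  0.36735199  2.06160413 -0.44820637  0.51665672
  0.35747984] [ 0.51176637 -0.37513191 -2.68583489] [ 0.01152376 -0.01303822 -0.02604556] 0.029295118363973506
```

View pics/w5.png

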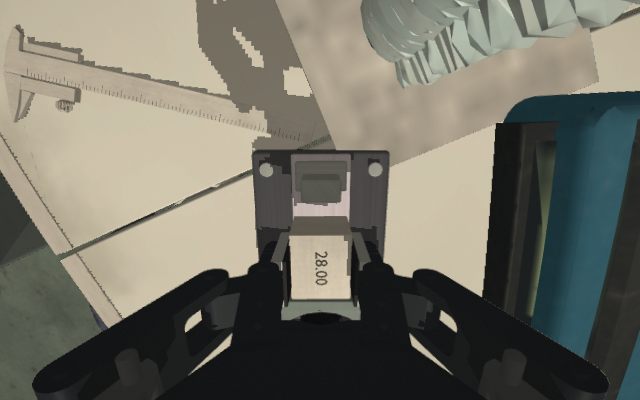

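Run:
```python
from h import *
D=np.load('/tmp/w5.npz',allow_pickle=True);p,d,c=D['p'],D['d'],D['c'][0]
vv,uu=np.mgrid[0:400,0:640]; P=pt(c,uu,vv,d)
O=np.array([.5112,-.0481,0]);yaw=.126
A=np.array([[np.cos(yaw),np.sin(yaw),0],[-np.sin(yaw),np.cos(yaw),0],[0,0,1]])
Q=(P-O)@A.T*1000
for u in (312,321,330): print(u,[(v,tuple(float(a) for a in Q[v,u].round(1))) for v in list(range(176,250,4))])
for v in (190,182,212): print(v,[(u,tuple(float(a) for a in Q[v,u].round(1))) for u in range(285,360,3)])
s=Q[170:300,280:360].reshape(-1,3)
for lo,hi,nm in((77,86,'blocktop'),(41,47,'anvtop'),(16,20,'bed')):
    t=s[(s[:,2]>lo)&(s[:,2]<hi)]; print(nm,len(t),cv2.minAreaRect(t[:,:2].astype(np.float32)),np.median(t[:,2]))
```

```text
312 [(176, (-5.4, 120.9, 32.5)), (180, (-5.1, 120.5, 43.4)), (184, (-5.1, 118.4, 44.5)), (188, (-5.2, 115.6, 43.1)), (192, (-5.2, 113.3, 43.3)), (196, (-5.2, 111.1, 44.3)), (200, (-5.2, 108.5, 43.7)), (204, (-6.1, 98.5, 17.7)), (208, (-6.1, 95.8, 18.3)), (212, (-6.1, 92.8, 18.1)), (216, (-5.0, 102.2, 54.8)), (220, (-4.8, 102.5, 62.4)), (224, (-4.6, 102.5, 68.4)), (228, (-4.4, 102.5, 74.2)), (232, (-4.3, 102.6, 79.6)), (236, (-4.3, 101.1, 81.1)), (240, (-4.3, 99.2, 81.2)), (244, (-4.3, 97.2, 81.4)), (248, (-4.3, 95.6, 82.3))]
321 [(176, (0.2, 121.1, 33.8)), (180, (0.1, 120.5, 43.4)), (184, (0.1, 118.2, 44.0)), (188, (0.1, 115.8, 43.9)), (192, (0.1, 113.6, 44.7)), (196, (0.1, 111.0, 43.9)), (200, (0.1, 108.6, 44.3)), (204, (0.2, 98.8, 18.5)), (208, (0.1, 95.8, 18.2)), (212, (0.1, 92.8, 18.1)), (216, (0.0, 102.6, 55.9)), (220, (0.0, 102.8, 63.2)), (224, (0.0, 102.1, 67.5)), (228, (-0.0, 102.5, 74.1)), (232, (-0.0, 102.1, 78.6)), (236, (-0.0, 101.2, 81.1)), (240, (-0.0, 99.7, 82.5)), (244, (-0.1, 97.4, 81.8)), (248, (-0.1, 95.2, 81.6))]
330 [(176, (5.7, 121.1, 34.2)), (180, (5.3, 120.6, 
[... 2257 characters left out ...]
3)), (327, (4.3, 92.9, 18.4)), (330, (6.4, 92.9, 18.5)), (333, (8.5, 92.9, 18.5)), (336, (10.6, 92.9, 18.4)), (339, (12.7, 92.6, 17.5)), (342, (14.8, 92.8, 18.1)), (345, (16.8, 93.1, 19.1)), (348, (19.0, 92.7, 18.0)), (351, (21.7, 91.0, 12.5)), (354, (23.8, 91.1, 13.1)), (357, (26.0, 90.9, 12.3))]
blocktop 4359 ((-0.6035957336425781, 85.09447479248047), (38.265506744384766, 35.86885070800781), 0.30495303869247437) 82.02001989991425
anvtop 958 ((-0.5803737640380859, 82.86495208740234), (40.277252197265625, 76.61074829101562), 0.24963238835334778) 44.10035854095253
bed 1125 ((-0.028970718383789062, 103.34282684326172), (38.06040573120117, 40.07405090332031), 89.9236831665039) 18.17262379081172
```

```bash
python3 -m inch '[{"dx":1.5,"dy":0,"dz":0,"rx":0,"ry":0,"rz":-0.003,"hand":1},{"dx":0,"dy":0,"dz":12,"rx":0,"ry":0,"rz":0,"hand":1},{"dx":0,"dy":0,"dz":12,"rx":0,"ry":0,"rz":0,"hand":1},{"dx":0,"dy":0,"dz":8,"rx":0,"ry":0,"rz":0,"hand":1},{"dx":0,"dy":0,"dz":2,"rx":0,"ry":0,"rz":0,"hand":1},{"dx":0,"dy":0,"dz":0,"rx":0,"ry":0,"rz":0,"hand":1},{"dx":0,"dy":0,"dz":0,"rx":0,"ry":0,"rz":0,"hand":1}]'
```

```text
clock: 10.35
position: [0.5002, 0.0383, 0.0254]
tool_rot: [3.142, 0.0, 1.698]
force: [-0.2, 0.2, -2.1]
grip_width: 0.0286
```

```bash
python3 -m inch '[{"dx":-0.5,"dy":0,"dz":0.7,"rx":0,"ry":0,"rz":0,"hand":1},{"dx":0,"dy":0,"dz":0.7,"rx":0,"ry":0,"rz":0,"hand":1},{"dx":0,"dy":0,"dz":0,"rx":0,"ry":0,"rz":0,"hand":1},{"dx":0,"dy":0,"dz":0,"rx":0,"ry":0,"rz":0,"hand":1}]'
```

```text
clock: 10.75
position: [0.5002, 0.0379, 0.024]
tool_rot: [3.142, -0.0, 1.698]
force: [-0.3, -0.3, -2.7]
grip_width: 0.0288
```

```bash
python3 -m inch '[{"dx":0,"dy":0,"dz":0.5,"rx":0,"ry":0,"rz":0,"hand":1},{"dx":0,"dy":0,"dz":0.5,"rx":0,"ry":0,"rz":0,"hand":1},{"dx":0,"dy":0,"dz":0,"rx":0,"ry":0,"rz":0,"hand":1},{"dx":0,"dy":0,"dz":0,"rx":0,"ry":0,"rz":0,"hand":1}]'
```

```text
clock: 11.15
position: [0.5003, 0.038, 0.0238]
tool_rot: [3.141, -0.001, 1.698]
force: [-6.4, 0.4, 24.0]
grip_width: 0.029
```

The block is in contact with the bed. I ease off and release.

```bash
python3 -m inch '[{"dx":0,"dy":0,"dz":-0.6,"rx":0,"ry":0,"rz":0,"hand":1},{"dx":0,"dy":0,"dz":0,"rx":0,"ry":0,"rz":0,"hand":1},{"dx":0,"dy":0,"dz":0,"rx":0,"ry":0,"rz":0,"hand":0.2},{"dx":0,"dy":0,"dz":0,"rx":0,"ry":0,"rz":0,"hand":-0.1},{"dx":0,"dy":0,"dz":0,"rx":0,"ry":0,"rz":0,"hand":-0.1},{"dx":0,"dy":0,"dz":-10,"rx":0,"ry":0,"rz":0,"hand":-0.1},{"dx":0,"dy":0,"dz":-30,"rx":0,"ry":0,"rz":0,"hand":-0.1},{"dx":0,"dy":0,"dz":-40,"rx":0,"ry":0,"rz":0,"hand":-0.1},{"dx":-20,"dy":0,"dz":-20,"rx":0,"ry":0,"rz":0,"hand":-0.1},{"dx":-20,"dy":0,"dz":-10,"rx":0,"ry":0,"rz":0,"hand":-0.1}]' && python3 -m inch '[{"dx":-35,"dy":0,"dz":0,"rx":0,"ry":0,"rz":0,"hand":0.3},{"dx":-30,"dy":0,"dz":0,"rx":0,"ry":0,"rz":0,"hand":0.3},{"dx":0,"dy":0,"dz":0,"rx":0,"ry":0,"rz":0,"hand":0.3},{"dx":0,"dy":0,"dz":0,"rx":0,"ry":0,"rz":0,"hand":0.3}]' && python3 snap.py w6 tall_block knob_grip
```

```text
clock: 12.15
position: [0.506, -0.0018, 0.1361]
tool_rot: [3.139, -0.0, 1.699]
force: [0.7, -0.3, 0.3]
grip_width: 0.047
clock: 12.55
position: [0.5134, -0.0665, 0.134]
tool_rot: [3.141, -0.0, 1.696]
force: [-0.2, 0.5, 0.3]
grip_width: 0.03
12.55 [ 0.51340297 -0.06651744  0.13395596] [ 3.14137775e+00 -1.21653590e-04  1.69646656e+00] [-0.3229126   0.53630338  0.46002559  1.98680887 -0.36110264  0.6978001
  0.48705279] [-0.20442474  0.542126    0.28784963] [ 0.00395883  0.00610891 -0.05136483] 0.030042877151785382
tall_block 0.98 332.0 278.7 [ 0.5357 -0.1501  0.0243]
tall_block 0.7 318.2 75.2 [0.4983 0.0362 0.0465]
knob_grip 0.57 322.0 184.5 [ 0.5123 -0.0494  0.0446]
```

Run:
```python
from h import *
D=np.load('/tmp/w6.npz',allow_pickle=True);p=D['p']
cv2.imwrite('pics/w6c.png',cv2.resize(p[30:330,220:420,::-1],None,fx=2,fy=2,interpolation=cv2.INTER_CUBIC))
```

```text
(no output)
```

View pics/w6c.png

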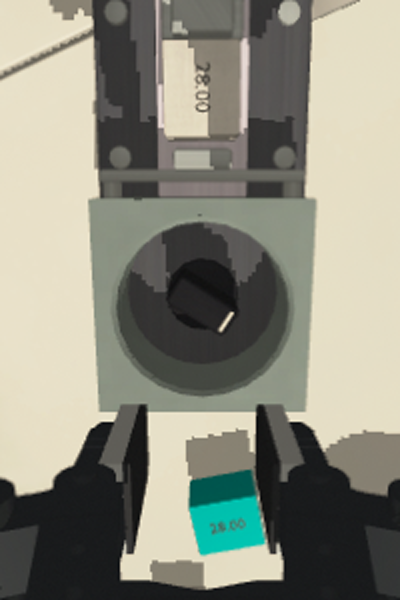

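The block "28.00" lies squarely on the bed between jaw and anvil. The knob bar runs from upper-left to lower-right in the well. I measure its angle and centre.

Run:
```python
from h import *
D=np.load('/tmp/w6.npz',allow_pickle=True);p,d,c=D['p'],D['d'],D['c'][0]
vv,uu=np.mgrid[0:400,0:640]; P=pt(c,uu,vv,d); P[d==0]=np.nan
h=P[(P[...,2]>.049)&(P[...,2]<.056)&(P[...,1]<.0)&(P[...,1]>-.11)&(abs(P[...,0]-.511)<.06)]
print('house',len(h),cv2.minAreaRect((h[:,:2]*1000).astype(np.float32)),np.median(h[:,2]))
s=P[145:225,285:365].reshape(-1,3)
print(np.histogram(s[:,2],bins=np.arange(.008,.06,.003)))
t=s[(s[:,2]>.0415)&(s[:,2]<.0475)&(np.hypot(s[:,0]-.5112,s[:,1]+.0481)<.022)]
print('bar',len(t),np.median(t[:,2]),cv2.minAreaRect((t[:,:2]*1000).astype(np.float32)))
# rim circle via well inner points: top pixels edge
O=np.array([.5112,-.0481,0]);yaw=.126
A=np.array([[np.cos(yaw),np.sin(yaw),0],[-np.sin(yaw),np.cos(yaw),0],[0,0,1]])
Q=(P-O)@A.T*1000
for u in (310,318,326): print(u,[(v,tuple(float(a) for a in Q[v,u].round(1))) for v in range(40,130,3)])
```

```text
house 5867 ((511.1504821777344, -48.31986618041992), (90.61924743652344, 90.1166000366211), 7.13081693649292) 0.052074532153328135
(array([ 134, 2933,  118,  438,  110,  118,  118,  119,  123,  125,  129,
        259,  529,  143,  900,   79,    0]), array([0.008, 0.011, 0.014, 0.017, 0.02 , 0.023, 0.026, 0.029, 0.032,
       0.035, 0.038, 0.041, 0.044, 0.047, 0.05 , 0.053, 0.056, 0.059]))
bar 557 0.04452977676425879 ((511.13427734375, -47.942100524902344), (13.920981407165527, 29.879316329956055), 64.60649108886719)
310 [(40, (-8.4, 111.2, 43.4)), (43, (-8.4, 109.0, 43.5)), (46, (-8.6, 107.6, 40.6)), (49, (-8.8, 107.4, 32.5)), (52, (-8.4, 101.9, 46.8)), (55, (-8.4, 99.9, 46.0)), (58, (-8.4, 97.6, 46.8)), (61, (-8.5, 95.8, 45.2)), (64, (-8.4, 93.2, 47.4)), (67, (-8.5, 91.3, 46.0)), (70, (-8.5, 89.2, 45.9)), (73, (-8.5, 86.9, 46.6)), (76, (-8.5, 84.7, 46.8)), (79, (-8.5, 82.5, 46.7)), (82, (-8.6, 80.5, 45.6)), (85, (-8.6, 78.2, 46.3)), (88, (-8.7, 76.1, 44.9)), (91, (-8.7, 73.9, 44.2)), (94, (-8.7, 71.5, 46.0)), (97, (-8.7, 69.3, 45.0)), (100, (-9.4, 68.8, 24.1)), (103, (-9.7, 66.8, 17
[... 1091 characters left out ...]
07.3, 42.1)), (49, (3.8, 104.4, 45.1)), (52, (3.8, 101.9, 46.8)), (55, (3.8, 99.6, 47.5)), (58, (3.8, 97.8, 46.0)), (61, (3.8, 95.7, 45.9)), (64, (3.8, 93.2, 47.2)), (67, (3.8, 91.4, 45.8)), (70, (3.8, 89.2, 45.8)), (73, (3.8, 86.8, 47.2)), (76, (3.8, 84.7, 46.4)), (79, (3.8, 82.4, 47.5)), (82, (3.8, 80.3, 47.0)), (85, (3.9, 78.0, 47.4)), (88, (3.9, 75.9, 46.4)), (91, (3.9, 73.6, 46.9)), (94, (3.9, 71.4, 46.9)), (97, (4.0, 69.5, 43.8)), (100, (4.4, 69.0, 21.0)), (103, (4.5, 66.7, 18.8)), (106, (4.0, 62.7, 41.3)), (109, (4.1, 60.4, 41.5)), (112, (4.1, 58.1, 40.2)), (115, (4.2, 55.9, 35.9)), (118, (4.2, 53.5, 36.6)), (121, (4.6, 51.3, 18.7)), (124, (4.6, 48.6, 18.8)), (127, (4.6, 46.0, 17.8))]
```

```bash
python3 -m inch '[{"dx":0,"dy":0,"dz":0,"rx":0,"ry":0,"rz":-0.143,"hand":0.44},{"dx":0,"dy":0,"dz":0,"rx":0,"ry":0,"rz":-0.143,"hand":0.44},{"dx":0,"dy":0,"dz":0,"rx":0,"ry":0,"rz":-0.143,"hand":0.44},{"dx":0,"dy":0,"dz":0,"rx":0,"ry":0,"rz":-0.143,"hand":0.44},{"dx":0,"dy":0,"dz":0,"rx":0,"ry":0,"rz":-0.143,"hand":0.44},{"dx":0,"dy":0,"dz":0,"rx":0,"ry":0,"rz":-0.143,"hand":0.44},{"dx":0,"dy":0,"dz":0,"rx":0,"ry":0,"rz":-0.143,"hand":0.44},{"dx":10,"dy":15.7,"dz":20,"rx":0,"ry":0,"rz":0,"hand":0.44},{"dx":0,"dy":0,"dz":30,"rx":0,"ry":0,"rz":0,"hand":0.44},{"dx":0,"dy":0,"dz":15,"rx":0,"ry":0,"rz":0,"hand":0.44}]' && python3 -m inch '[{"dx":0,"dy":0,"dz":0,"rx":0,"ry":0,"rz":0,"hand":0.44},{"dx":0,"dy":0,"dz":0,"rx":0,"ry":0,"rz":0,"hand":0.44}]' && python3 snap.py w7
```

```text
clock: 13.7
position: [0.5104, -0.0462, 0.0669]
tool_rot: [-3.141, -0.002, 2.701]
force: [0.6, -0.6, -0.0]
grip_width: 0.0241
clock: 13.9
position: [0.5112, -0.0473, 0.0689]
tool_rot: [-3.141, -0.0, 2.699]
force: [0.4, 0.0, 0.4]
grip_width: 0.0238
13.9 [ 0.51121811 -0.04731443  0.06888053] [-3.14140693e+00 -2.45967103e-04  2.69948483e+00] [-0.13249617  0.60249491  0.14756807  2.02083211 -0.16556146  0.52964423
  1.26129609] [0.36607844 0.0272351  0.35752638] [ 0.06078611  0.04097657 -0.05044941] 0.023753631351576647
```

View pics/w7.png

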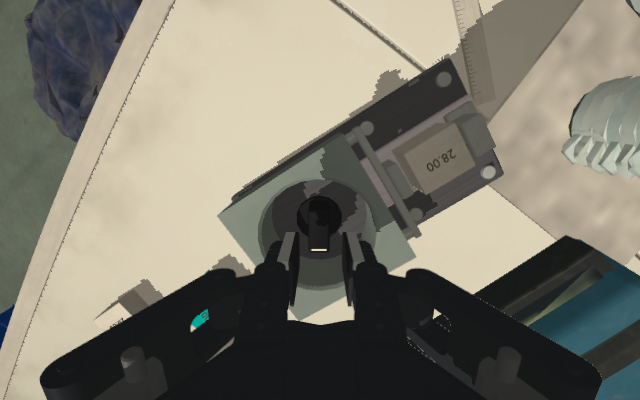

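The bar (320,228) is upright in the picture and centred between the fingers. I descend into the well.

```bash
python3 -m inch '[{"dx":-0.3,"dy":-0.6,"dz":0,"rx":0,"ry":0,"rz":0,"hand":0.44},{"dx":0,"dy":0,"dz":15,"rx":0,"ry":0,"rz":0,"hand":0.44},{"dx":0,"dy":0,"dz":15,"rx":0,"ry":0,"rz":0,"hand":0.44},{"dx":0,"dy":0,"dz":10,"rx":0,"ry":0,"rz":0,"hand":0.44},{"dx":0,"dy":0,"dz":6,"rx":0,"ry":0,"rz":0,"hand":0.44},{"dx":0,"dy":0,"dz":0,"rx":0,"ry":0,"rz":0,"hand":0.44},{"dx":0,"dy":0,"dz":0,"rx":0,"ry":0,"rz":0,"hand":0.44}]'
python3 - <<'E'
from h import *
s=bot.observe(); print(s['position'],s['force'],s['moment'])
E
```

```text
clock: 14.65
position: [0.5114, -0.0485, 0.0229]
tool_rot: [3.141, 0.0, 2.699]
force: [-1.2, -0.7, 0.2]
grip_width: 0.0238
[ 0.51142606 -0.04849148  0.02291523] [-1.15852153 -0.71104893  0.23127202] [-0.0159307   0.05956827  0.05149198]
```

```bash
cat > av.py <<'E'
from h import *
n=8; F=[];M=[]
for i in range(n):
    bot.grab_frame("scene"); s=bot.observe(); F.append(s['force']);M.append(s['moment'])
print(s['clock'],s['position'].round(4),'yaw',s['tool_rot'][2].round(4),'F',np.mean(F,0).round(2),'M',np.mean(M,0).round(3),'sd',np.std(M,0).round(3),s['grip_width'].round(4),'j7',s['qpos'][6].round(3),'tau7',s['joint_efforts'][6].round(3))
E
python3 -m inch '[{"dx":0,"dy":0.3,"dz":0,"rx":0,"ry":0,"rz":0,"hand":1},{"dx":0,"dy":0,"dz":0,"rx":0,"ry":0,"rz":0,"hand":1},{"dx":0,"dy":0,"dz":0,"rx":0,"ry":0,"rz":0,"hand":1},{"dx":0,"dy":0,"dz":0,"rx":0,"ry":0,"rz":0,"hand":1}]' 40; python3 av.py
```

```text
clock: 15.05
position: [0.5115, -0.0486, 0.0232]
tool_rot: [-3.141, 0.001, 2.698]
force: [-1.6, -1.3, 5.0]
grip_width: 0.0127Traceback (most recent call last):
  File "av.py", line 5, in <module>
    print(s['clock'],s['position'].round(4),'yaw',s['tool_rot'][2].round(4),'F',np.mean(F,0).round(2),'M',np.mean(M,0).round(3),'sd',np.std(M,0).round(3),s['grip_width'].round(4),'j7',s['qpos'][6].round(3),'tau7',s['joint_efforts'][6].round(3))
                                                                                                                                                          ^^^^^^^^^^^^^^^^^^^^^
AttributeError: 'float' object has no attribute 'round'
```

```bash
sed -i "s/s\['grip_width'\].round(4)/round(float(s['grip_width']),4)/" av.py
python3 av.py; python3 -m inch '[{"dx":0,"dy":0,"dz":0,"rx":0,"ry":0,"rz":0.06,"hand":1},{"dx":0,"dy":0,"dz":0,"rx":0,"ry":0,"rz":0.08,"hand":1},{"dx":0,"dy":0,"dz":0,"rx":0,"ry":0,"rz":0.08,"hand":1},{"dx":0,"dy":0,"dz":0,"rx":0,"ry":0,"rz":0.08,"hand":1},{"dx":0,"dy":0,"dz":0,"rx":0,"ry":0,"rz":0,"hand":1}]' ; python3 av.py
```

```text
15.85 [ 0.5115 -0.0486  0.0232] yaw 2.6984 F [-1.97 -2.38  5.9 ] M [-0.532  0.43   0.057] sd [0.025 0.025 0.026] 0.0134 j7 1.277 tau7 -0.059
clock: 16.35
position: [0.5115, -0.0485, 0.0232]
tool_rot: [3.141, 0.001, 2.395]
force: [-2.7, -3.4, 6.0]
grip_width: 0.0135
16.75 [ 0.5116 -0.0486  0.0232] yaw 2.3981 F [-2.08 -2.38  5.6 ] M [-0.501  0.41  -0.168] sd [0.047 0.019 0.028] 0.0134 j7 1.08 tau7 0.174
```

```bash
python3 -m inch '[{"dx":0,"dy":0,"dz":0,"rx":0,"ry":0,"rz":0.07,"hand":1},{"dx":0,"dy":0,"dz":0,"rx":0,"ry":0,"rz":0.08,"hand":1},{"dx":0,"dy":0,"dz":0,"rx":0,"ry":0,"rz":0.08,"hand":1},{"dx":0,"dy":0,"dz":0,"rx":0,"ry":0,"rz":0.07,"hand":1},{"dx":0,"dy":0,"dz":0,"rx":0,"ry":0,"rz":0,"hand":1}]' ; python3 av.py; python3 snap.py w8
python3 - <<'E'
from h import *
D=np.load('/tmp/w8.npz',allow_pickle=True);p=D['p']
p2,_=bot.grab_frame("side")
a=cv2.resize(p[0:300,220:520,::-1],(560,560),interpolation=cv2.INTER_CUBIC)
cv2.imwrite('pics/w8c.png',a); cv2.imwrite('pics/s8c.png',cv2.resize(p2[200:310,230:370,::-1],None,fx=4,fy=4))
c=D['c'][0];d=D['d'];vv,uu=np.mgrid[0:400,0:640]; P=pt(c,uu,vv,d)
O=np.array([.5112,-.0481,0]);yaw=.126
A=np.array([[np.cos(yaw),np.sin(yaw),0],[-np.sin(yaw),np.cos(yaw),0],[0,0,1]])
Q=(P-O)@A.T*1000
q=Q[d>0]; m=(abs(q[:,0])<8)
for lo,hi,nm in ((39.5,43,'jaw'),(44.5,48.5,'blk'),(43,45.2,'anv')):
    t=q[m&(q[:,2]>lo)&(q[:,2]<hi)&(q[:,1]>45)&(q[:,1]<125)]; print(nm,len(t),np.percentile(t[:,1],[1,5,50,95,99]).round(1))
E
```

```text
clock: 17.25
position: [0.5116, -0.0485, 0.0232]
tool_rot: [3.141, 0.001, 2.096]
force: [-2.1, -2.5, 5.3]
grip_width: 0.0129
17.65 [ 0.5116 -0.0485  0.0232] yaw 2.0981 F [-1.92 -2.21  5.38] M [-0.528  0.344 -0.154] sd [0.043 0.023 0.022] 0.0132 j7 0.883 tau7 0.165
17.65 [ 0.51159261 -0.0485278   0.02319785] [3.14088296e+00 5.80375156e-04 2.09806055e+00] [-0.21466843  0.70494874  0.26522301  2.03712849 -0.4027367   0.44780248
  0.88309466] [-2.45270664 -2.28738764  5.49901364] [-0.50408064  0.33042672 -0.18980856] 0.013150844592893625
jaw 775 [ 62.7  63.   67.3 109.9 119.6]
blk 4004 [ 70.8  72.6  91.1 115.4 118.7]
anv 1518 [ 70.5  82.4 112.2 119.6 120.2]
```

View pics/w8c.png

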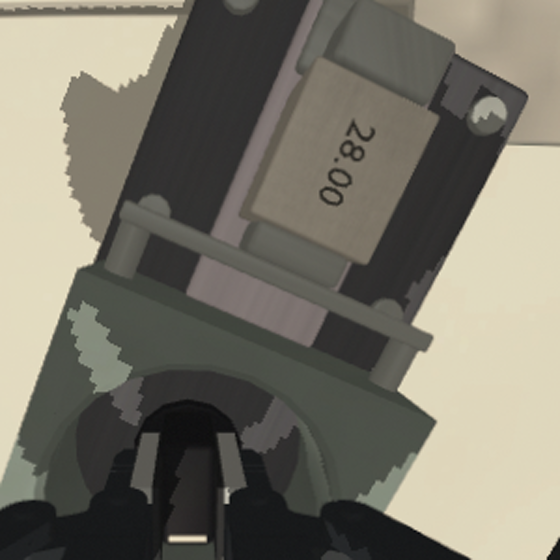

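The jaw has advanced about 6 mm and is at or near the block. I continue in small steps, watching the moment.

```bash
sed -i 's/^n=8/n=5/; s/s.*joint_efforts.*)$/&/' av.py
cat > av.py <<'E'
from h import *
M=[];t=[]
for i in range(6):
    bot.grab_frame("scene"); s=bot.observe(); M.append(s['moment'][2]);t.append(s['joint_efforts'][6])
print(s['clock'],s['position'].round(4),'yaw',s['tool_rot'][2].round(4),'F',s['force'].round(1),'Mz',np.mean(M).round(3),'sd',np.std(M).round(3),'tau7',np.mean(t).round(4),np.std(t).round(4))
E
python3 -m inch '[{"dx":0,"dy":0,"dz":0,"rx":0,"ry":0,"rz":0.04,"hand":1},{"dx":0,"dy":0,"dz":0,"rx":0,"ry":0,"rz":0.04,"hand":1},{"dx":0,"dy":0,"dz":0,"rx":0,"ry":0,"rz":0,"hand":1}]' ; python3 av.py;python3 -m inch '[{"dx":0,"dy":0,"dz":0,"rx":0,"ry":0,"rz":0.03,"hand":1},{"dx":0,"dy":0,"dz":0,"rx":0,"ry":0,"rz":0.01,"hand":1},{"dx":0,"dy":0,"dz":0,"rx":0,"ry":0,"rz":0,"hand":1}]' ; python3 av.py
```

```text
clock: 18.05
position: [0.5116, -0.0485, 0.0232]
tool_rot: [3.141, 0.001, 2.016]
force: [-2.4, -3.1, 7.8]
grip_width: 0.0133
18.35 [ 0.5116 -0.0485  0.0232] yaw 2.0171 F [-2.6 -1.5  8.7] Mz -0.106 sd 0.033 tau7 0.0489 0.103
clock: 18.65
position: [0.5116, -0.0485, 0.0232]
tool_rot: [3.141, 0.001, 1.977]
force: [-2.2, -3.3, 8.0]
grip_width: 0.0132
18.95 [ 0.5116 -0.0485  0.0232] yaw 1.9775 F [-2.4 -3.4  8.3] Mz 0.069 sd 0.014 tau7 -0.0932 0.0282
```

```bash
cat > ob.py <<'E'
from h import *
s=bot.observe(); print(s['clock'],'yaw',s['tool_rot'][2].round(4),'F',s['force'].round(1),'M',s['moment'].round(3),'tau',s['joint_efforts'][4:].round(3),'qd7',s['qd'][6].round(3))
E
for i in 1; do python3 -m inch '[{"dx":0,"dy":0,"dz":0,"rx":0,"ry":0,"rz":0.01,"hand":1},{"dx":0,"dy":0,"dz":0,"rx":0,"ry":0,"rz":0.01,"hand":1}]' >/dev/null; python3 ob.py; done
python3 -m inch '[{"dx":0,"dy":0,"dz":0,"rx":0,"ry":0,"rz":0.01,"hand":1}]' >/dev/null; python3 ob.py
python3 -m inch '[{"dx":0,"dy":0,"dz":0,"rx":0,"ry":0,"rz":0.01,"hand":1}]' >/dev/null; python3 ob.py
```

```text
19.15 yaw 1.9571 F [-2.3 -3.   7.6] M [-0.684  0.427  0.199] tau [-0.538 -0.254  0.045] qd7 -0.069
19.25 yaw 1.9472 F [-2.2 -3.5  7.1] M [-0.654  0.501  0.168] tau [-0.552 -0.246  0.026] qd7 -0.066
19.35 yaw 1.9372 F [-2.1 -3.3  7.9] M [-0.647  0.474  0.186] tau [-0.563 -0.239  0.016] qd7 -0.068
```

```bash
python3 snap.py w9
python3 - <<'E'
from h import *
for k in('w8','w9'):
    D=np.load(f'/tmp/{k}.npz',allow_pickle=True);p=D['p']
    cv2.imwrite(f'pics/{k}d.png',cv2.resize(p[0:170,340:480,::-1],None,fx=4.5,fy=3.5,interpolation=cv2.INTER_CUBIC))
    c=D['c'][0];d=D['d'];vv,uu=np.mgrid[0:400,0:640]; P=pt(c,uu,vv,d)
    O=np.array([.5112,-.0481,0]);yaw=.126
    A=np.array([[np.cos(yaw),np.sin(yaw),0],[-np.sin(yaw),np.cos(yaw),0],[0,0,1]])
    q=((P-O)@A.T*1000)[d>0]
    for x0 in (-6,-2,2,6):
        t=q[(abs(q[:,0]-x0)<1)&(q[:,1]>45)&(q[:,1]<125)&(q[:,2]>10)]; t=t[np.argsort(t[:,1])]
        print(k,x0,' '.join(f"{a:.1f}/{b:.1f}" for a,b in t[::1,1:] if 60<a<74 or 100<a<112))
E
```

```text
19.35 [ 0.51158641 -0.04850525  0.02316371] [3.14084416e+00 4.91535315e-04 1.93720376e+00] [-0.24268232  0.71193217  0.30436558  2.03854438 -0.46080646  0.45543698
  0.77643569] [-2.12345605 -3.27837146  7.86679214] [-0.64725278  0.47351021  0.18565321] 0.013025012645801552
w8 -6 60.2/36.6 60.2/35.8 60.3/35.9 60.4/36.5 60.5/36.2 60.6/35.8 60.7/36.5 60.8/35.5 60.9/36.6 61.0/36.1 61.2/37.1 61.2/37.0 61.3/36.0 61.4/35.3 61.6/36.4 61.7/36.2 61.8/36.6 61.9/36.3 62.0/36.5 62.2/35.5 62.2/34.9 62.3/35.8 62.4/34.6 62.6/35.4 62.6/36.0 62.7/39.6 62.7/40.1 62.8/41.5 62.9/40.0 63.0/41.6 63.1/40.1 63.2/40.4 63.3/40.7 63.4/41.2 63.5/41.4 63.6/40.6 63.6/41.0 63.7/42.3 63.8/41.5 64.0/42.6 64.0/41.6 64.1/43.0 64.2/41.9 64.3/40.3 64.4/41.6 64.4/42.0 64.5/41.9 64.6/40.5 64.7/41.9 64.8/41.3 64.9/41.2 65.0/41.4 65.1/41.6 65.2/40.9 65.3/42.1 65.3/42.2 65.5/42.0 65.5/41.7 65.6/42.4 65.7/41.0 65.7/41.6 65.9/41.5 65.9/42.3 66.0/41.7 66.1/42.2 66.2/42.5 66.3/41.7 66.5/40.5 66.5/40.7 66.6/42.4 66.6/41.7 66.7/42.2 66.8/41.0 66.9/41.3 66.9/43.3 67.0/41.8 67.2/41.5 67.2/41.9 67.4/41.3 67.4/41.7 67.5/42.6 67.6/41.5
[... 24217 characters left out ...]
.2/44.4 107.3/44.7 107.5/45.2 107.8/44.5 107.8/42.9 107.8/44.7 107.9/43.3 107.9/42.9 108.1/45.3 108.1/46.2 108.1/43.3 108.2/42.7 108.2/44.3 108.3/42.8 108.3/43.9 108.3/45.0 108.5/43.4 108.5/43.1 108.5/43.7 108.6/44.2 108.6/45.5 108.8/44.1 108.9/44.2 109.0/44.1 109.1/44.1 109.1/44.6 109.2/44.2 109.3/44.7 109.4/45.3 109.4/45.6 109.4/44.9 109.5/43.9 109.5/43.7 109.7/44.7 109.7/43.9 109.8/44.1 109.8/43.2 109.9/45.6 109.9/45.2 110.0/44.5 110.1/45.5 110.1/45.8 110.2/43.9 110.3/44.0 110.5/44.2 110.5/42.8 110.5/44.5 110.6/44.0 110.7/45.6 110.7/44.9 110.7/44.4 110.9/44.0 110.9/45.0 111.0/44.0 111.1/45.5 111.1/46.2 111.2/44.5 111.3/43.8 111.3/45.0 111.4/45.3 111.4/44.4 111.7/45.1 111.8/44.0 111.9/44.6
```

View pics/w9.png

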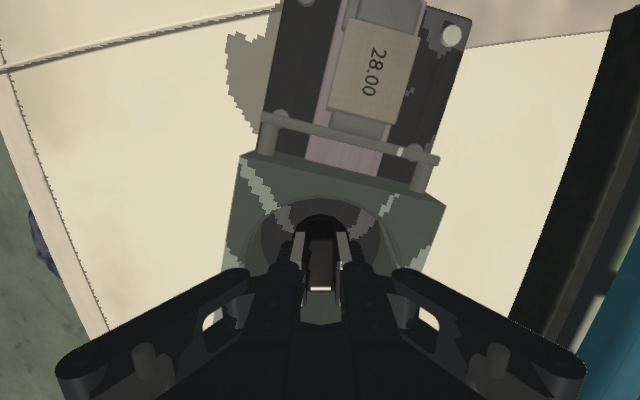

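The jaw's rear edge is at 64.05 mm and the block's front at about 106.8 mm, against the anvil at about 107.4 mm. Contact is close, so I go on row by row, reading the kinetic moment.

```bash
python3 -m inch '[{"dx":0,"dy":0,"dz":0,"rx":0,"ry":0,"rz":0.01,"hand":1}]' >/dev/null; python3 ob.py
python3 -m inch '[{"dx":0,"dy":0,"dz":0,"rx":0,"ry":0,"rz":0.01,"hand":1}]' >/dev/null; python3 ob.py
python3 -m inch '[{"dx":0,"dy":0,"dz":0,"rx":0,"ry":0,"rz":0.01,"hand":1}]' >/dev/null; python3 ob.py
python3 -m inch '[{"dx":0,"dy":0,"dz":0,"rx":0,"ry":0,"rz":0.01,"hand":1}]' >/dev/null; python3 ob.py
cat > jw.py <<'E'
from h import *
import sys
k=sys.argv[1]
R_=[]
for rep in range(int(sys.argv[2]) if len(sys.argv)>2 else 3):
    c=bot.get_calibration("wrist");p,d=bot.grab_frame("wrist")
    if rep==0: cv2.imwrite(f'pics/{k}.png',p[...,::-1])
    vv,uu=np.mgrid[0:400,0:640]; P=pt(c,uu,vv,d)
    O=np.array([.5112,-.0481,0]);yaw=.126
    A=np.array([[np.cos(yaw),np.sin(yaw),0],[-np.sin(yaw),np.cos(yaw),0],[0,0,1]])
    q=((P-O)@A.T*1000)[d>0]; q=q[abs(q[:,0])<9]
    def edge(lo,hi,th):   # first y where z exceeds th
        t=q[(q[:,1]>lo)&(q[:,1]<hi)]
        a=t[t[:,2]<th]; b=t[(t[:,2]>=th)]
        return (np.percentile(a[:,1],99)+np.percentile(b[:,1],1))/2 if len(a) and len(b) else np.nan
    R_.append((edge(60,69,38.5),edge(68,76,43.7)))
print('jaw rear, block rear',np.mean(R_,0).round(2),np.std(R_,0).round(2))
E
python3 jw.py j1
```

```text
19.5 yaw 1.9275 F [-2.3 -3.6  8.2] M [-0.694  0.436  0.193] tau [-0.523 -0.232  0.117] qd7 -0.07
19.6 yaw 1.9172 F [-2.5 -2.2  7.4] M [-0.666  0.429  0.229] tau [-0.574 -0.226  0.014] qd7 -0.067
19.7 yaw 1.9072 F [-2.1 -2.7  7.5] M [-0.629  0.409  0.242] tau [-0.593 -0.219 -0.01 ] qd7 -0.066
19.8 yaw 1.8972 F [-2.5 -2.2  7. ] M [-0.664  0.464  0.237] tau [-0.604 -0.212 -0.019] qd7 -0.066
jaw rear, block rear [64.03 71.7 ] [0.   0.01]
```

Run:
```python
from h import *
for k in('w8','w9'):
    D=np.load(f'/tmp/{k}.npz',allow_pickle=True);d=D['d'];c=D['c'][0];vv,uu=np.mgrid[0:400,0:640]; P=pt(c,uu,vv,d)
    O=np.array([.5112,-.0481,0]);yaw=.126
    A=np.array([[np.cos(yaw),np.sin(yaw),0],[-np.sin(yaw),np.cos(yaw),0],[0,0,1]])
    q=((P-O)@A.T*1000)[d>0]; q=q[abs(q[:,0])<9]
    for lo,hi,th in((60,69,38.5),(68,76,43.7)):
        t=q[(q[:,1]>lo)&(q[:,1]<hi)];a=t[t[:,2]<th]; b=t[(t[:,2]>=th)]
        print(k,((np.percentile(a[:,1],99)+np.percentile(b[:,1],1))/2).round(2))
```

```text
w8 62.7
w8 70.63
w9 64.02
w9 71.69
```

Contact was at a turn of about 0.733 rad, since the jaw's rear edge has stopped at 64.03 mm. At 0.801 rad the force is about 7 N, and the moment agrees. I add a last 0.025 rad.

```bash
python3 -m inch '[{"dx":0,"dy":0,"dz":0,"rx":0,"ry":0,"rz":0.009,"hand":1}]' >/dev/null; python3 ob.py
python3 -m inch '[{"dx":0,"dy":0,"dz":0,"rx":0,"ry":0,"rz":0.008,"hand":1}]' >/dev/null; python3 ob.py
python3 -m inch '[{"dx":0,"dy":0,"dz":0,"rx":0,"ry":0,"rz":0.008,"hand":1}]' >/dev/null; python3 ob.py
python3 jw.py j2
```

```text
20.05 yaw 1.8886 F [-2.7 -3.7  8.4] M [-0.625  0.39   0.262] tau [-0.551 -0.209  0.104] qd7 -0.064
20.15 yaw 1.8802 F [-2.4 -4.1  7.2] M [-0.687  0.405  0.264] tau [-0.642 -0.199 -0.079] qd7 -0.055
20.25 yaw 1.8724 F [-1.8 -3.   7.6] M [-0.693  0.441  0.307] tau [-0.653 -0.192 -0.086] qd7 -0.052
jaw rear, block rear [64.02 71.69] [0.   0.01]
```

About 9–10 N now. I let go and rise straight out.

```bash
python3 -m inch '[{"dx":0,"dy":0,"dz":0,"rx":0,"ry":0,"rz":0,"hand":0.44},{"dx":0,"dy":0,"dz":0,"rx":0,"ry":0,"rz":0,"hand":0.44},{"dx":0,"dy":0,"dz":0,"rx":0,"ry":0,"rz":0,"hand":0.44},{"dx":0,"dy":0,"dz":-5,"rx":0,"ry":0,"rz":0,"hand":0.44},{"dx":0,"dy":0,"dz":-15,"rx":0,"ry":0,"rz":0,"hand":0.44},{"dx":0,"dy":0,"dz":-25,"rx":0,"ry":0,"rz":0,"hand":0.44},{"dx":0,"dy":0,"dz":-40,"rx":0,"ry":0,"rz":0,"hand":0.44},{"dx":0,"dy":0,"dz":-40,"rx":0,"ry":0,"rz":0,"hand":0.44},{"dx":0,"dy":0,"dz":0,"rx":0,"ry":0,"rz":0,"hand":0.44},{"dx":0,"dy":0,"dz":0,"rx":0,"ry":0,"rz":0,"hand":0.44}]'; python3 snap.py w10
python3 - <<'E'
from h import *
D=np.load('/tmp/w10.npz',allow_pickle=True);p,d,c=D['p'],D['d'],D['c'][0]
vv,uu=np.mgrid[0:400,0:640]; P=pt(c,uu,vv,d)
s=P[d>0]; t=s[(s[:,2]>.0415)&(s[:,2]<.0475)&(np.hypot(s[:,0]-.5112,s[:,1]+.0481)<.022)]
print('bar',len(t),cv2.minAreaRect((t[:,:2]*1000).astype(np.float32)))
O=np.array([.5112,-.0481,0]);yaw=.126
A=np.array([[np.cos(yaw),np.sin(yaw),0],[-np.sin(yaw),np.cos(yaw),0],[0,0,1]])
q=((s-O)@A.T*1000); b=q[(q[:,2]>45.3)&(q[:,2]<49)&(q[:,1]>66)&(q[:,1]<112)&(abs(q[:,0])<22)]
print('block',cv2.minAreaRect(b[:,:2].astype(np.float32)),np.median(b[:,2]))
cv2.imwrite('pics/w10c.png',cv2.resize(p[0:300,180:480,::-1],(580,580),interpolation=cv2.INTER_CUBIC))
p2,_=bot.grab_frame("scene"); cv2.imwrite('pics/scene10.png',p2[...,::-1])
E
```

```text
clock: 21.4
position: [0.5117, -0.0478, 0.1484]
tool_rot: [3.14, -0.0, 1.874]
force: [0.3, 1.0, -0.5]
grip_width: 0.0239
21.4 [ 0.51167879 -0.04779176  0.14836346] [ 3.13974949e+00 -3.41718417e-06  1.87417246e+00] [-0.38256594  0.51088275  0.48889299  1.98811193 -0.35503778  0.72399112
  0.62579525] [ 0.28233661  1.04075675 -0.53369558] [ 0.02892567 -0.01075772  0.01436429] 0.02386540458494068
bar 469 ((511.18975830078125, -47.70151138305664), (13.119112968444824, 29.608299255371094), 17.707338333129883)
block ((-0.15364551544189453, 92.12763977050781), (39.704898834228516, 30.032512664794922), 89.93854522705078) 46.33185570498669
```

View pics/w10c.png

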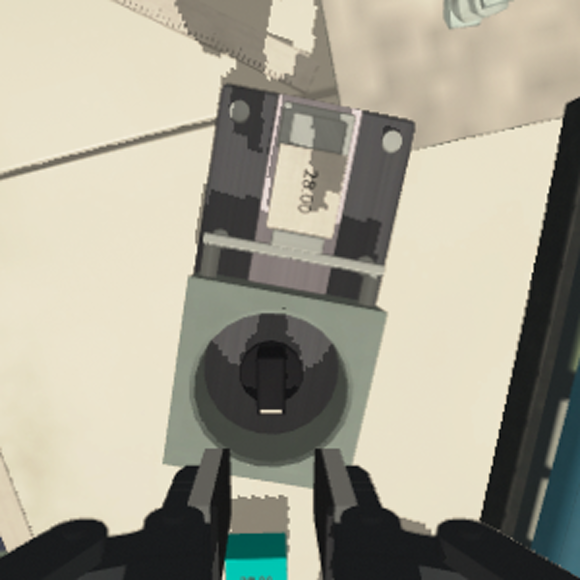

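View pics/scene10.png

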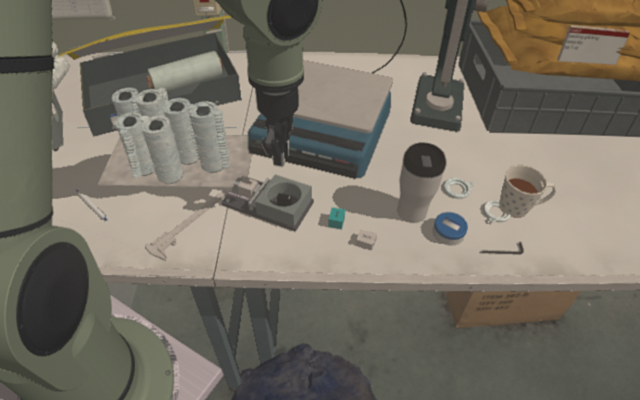

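The knob turned by 46.9° (0.82 rad). The block is square between jaw and anvil, the other things have not moved, and the gripper is clear. I hand in.

```bash
python3 -c "
from workcell import bot
print(bot.job_done(), bot.observe()['clock'])"
```

```text
the job is handed in; nothing more can be done
the job is handed in; nothing more can be done
```

The tall steel block (engraved 28.00) is clamped in the fixture at an estimated 8.5 to 10 N, and the job was handed in at about 21.5 s. I laid it flat on the bed, 35 mm side from jaw to anvil, and let go. Then I turned the knob about 0.82 rad clockwise, let go and rose clear.

**Last checks**
- **Clamping force:** the jaw stopped moving at a turn of about 0.733 rad. The commanded end was 0.826 rad, which gives about 9.3 N. The last moment reading, 0.31 N m against about 0.165 N m of friction, would put it higher, but a single reading scatters by about 0.03 N m.
- **Knob after release:** the wrist camera showed it turned 46.9° (0.818 rad), slightly less than commanded, or about 8.5 N.
- **Block:** it looks square on the bed and centred to about 0.2 mm, with its top at 46.3 mm as expected. The final outline fit came out 39.7 mm long instead of 35 mm; I think part of the anvil top was included, so I relied on the picture.
- **Other things:** the low block, turquoise block, tin, flask and caliper looked unmoved in the last scene picture.
- **Moment readings:** those taken at standstill in the well were unreliable, even in sign, so I used only readings taken while turning.

The largest force I read was about 24 N, when the block touched the bed.

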